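# Clear the bottle caps off the patio board into the scrap box

## Robot

A 6-joint arm with a two-finger parallel gripper is mounted at the origin on the work surface. World frame = base frame: x ahead of the robot, y to its left, z up, the work surface at z = 0. Lengths are in m, angles in rad, forces in N, time in s.
With the tool pointing down it reaches from about 0.3 to 0.875 m from the base axis. Payload 6.4 kg.
Tool frame: the origin (TCP) lies at the very end of the fingers, on their centre line; the grasp point (between the pads) lies 19 mm behind it; z points along the fingers, y is the line along which they close (so a half turn about z gives the same grasp; the last joint's range is limited). The gripper opens to 85 mm and grips with 20 to 120 N. Pads are 22 mm wide; open, the fingers measure 114 mm over their backs; the gripper's body (76 mm by 85 mm) begins 54 mm behind the grasp point. The pads swing forward as they close: fully open they stand 13 mm farther back than shut.
Start: joints at [0.908, 0.181, 1.607, -0, 1.354, -0.206], TCP at [0.254, 0.516, 0.194] pointing down, gripper open.
Joint ranges: [-2.99, 2.99], [-0.89, 2.07], [0.3, 2.58], [-1.14, 4.28], [0, 2.63], [-3.12, 3.12]. Speed limits (rad/s): [2.57, 2.57, 3.01, 3.14, 3.14, 3.14].

## Interface

Orientations are given as a unit quaternion [x, y, z, w].
In Python, from station import manip gives the robot as it stands.
- The arm moves only by the tool carry_out, never from a script. Its argument "motion" is a list of rows, each an object with "offset": the shift along the tool's x, y, z in cm, a list of three; "delta_rot": the turn, a rotation vector about the tool's x, y, z in rad, a list of three; "jaw": the finger opening in cm, from 0 to 8.54. In form: [{"offset": [tx, ty, tz], "delta_rot": [ax, ay, az], "jaw": jaw}, ...]. A call has 1 to 20 rows; each row is the pose to reach, as a shift and turn from the pose commanded when the call began, along the tool's axes at that moment; what a row does not reach only later rows make up. A row lasts 1/10 s, in which the tool goes at most 50 mm and 8.59 degrees, less where a joint would pass 70% of its speed; a pose out of reach is approached as far as the arm can. A call with a gripper value outside its range is refused whole. The fingers move at their own pace and stop on an object; the grip force is fixed at half the most. Time passes only in rows, so rows that repeat a pose let the fingers close. It gives the time, the measured TCP pose, the force, the opening and the grip force at its end, in the units of the state.
- manip.state(): the state, without advancing time (a new reading comes with each control period).
- manip.camera(name): name is "scene" or "side" or "wrist"; returns a dict with "img" (400x640x3 uint8, blue, green, red), "z_map" (400x640 float32, m along the optical axis (not along the pixel's ray), 0 where there is no reading), "mtx" (3x3 intrinsics, pixels), "rvec" (rotation vector, rad) and "tvec" (3), from world to camera coordinates, as OpenCV has them; the wrist camera has in their place "hand_eye" (4x4, takes a point from camera to tool coordinates, whose origin is the TCP and whose axes are the flange's). Camera axes: x right, y down, z forward; pixel columns grow to the right and rows downward; lengths in m; the calibration is good to about 2 mm. A picture is of the moment at which its call begins: read the wrist's pose just before it.
- manip.sign_off(): hands the job in; it is judged then, once.
The state is a dict: "time": time; "joint_pos": joint angles; "joint_velocities": joint speeds; "joint_torque": joint torques, N m; "tool_pos": TCP position; "tool_rot": TCP orientation; "ft_force": force on the tool from outside, world axes, zero at the start; "torque": the same for the moment, N m; "gripper_width": opening from 0.0 (shut) to 1.0 (fully open); "grip_force": force on a finger pad.
Only numpy, scipy, OpenCV 4.12 (cv2) and the standard library are available. Lean on these libraries where they do the work, as an engineer would, in place of code of your own. Each camera call takes 0.05 s, during which the arm holds its last target. There are 200 camera calls.

## Task

Tidy the wooden board: lay the bottle opener in the terracotta dish, lift the scrap box's lid fully open so that it rests back on its stop, then take the scraper block and wipe every bottle cap off the open edge of the board into the box, without picking caps up in the fingers. At the end stand the scraper upright back on the middle of the trivet and shut the lid; leave the mug, the dispenser and the green bottle where they are.

Things in the scene. Friction and masses are not known exactly. Their poses are not given: they have to be found in the camera images.
- bin: Grey metal scrap box, 160 (own x) x 150 (own y) x 70 mm high, walls and floor 4 mm, fixed to the counter; origin at the centre of its underside. Own x points to the hinge side (away from the robot), own y to the board, z up. Its yaw is within about 7 degrees of the world axes.
- lid_hinge (a point): Middle of the lid's hinge line, at the far (+x) top edge of the scrap box, 74 mm above the counter; the hinge line runs along the box's y. It does not move.
- lid (a joint): Angle of the scrap box's white lid (8 mm thick, 0.3 kg): 0 shut, grows as the front edge rises, 1.8 rad when it leans back on its stop. It has no spring or catch and swings freely: let go before upright (1.57 rad) it falls shut, past upright it falls back on the stop.
- lid_bar (a point): Centre of the red round grip bar of the lid (12 mm thick, 90 mm long, parallel to the hinge), held by two thin rods 45 mm in front of the lid's front edge, in the plane of the lid and 205 mm from the hinge line. With the lid shut it hangs 74 mm above the counter in open air, with 39 mm free between bar and box; pinched across its thickness from above it can turn between the fingers as the lid swings.
- board_edge (a point): Wooden wiping board fixed to the +y side of the scrap box: this point is the middle of its open edge, on its top surface (80 mm above the counter, 10 mm above the box rim, with 3 mm gap to the box wall). Axes as the box: the surface runs from here 229 mm to own +y and 75 mm to either side in own x; rims 8 mm high stand along the two sides and the back, none along the open edge.
- scraper_grip (a point): Scraper block: black rubber foot 64 (own x) x 40 (own y) x 20 mm high, on it an orange grip 54 x 24 mm (own y) that reaches to 58 mm; about 0.2 kg. The point lies in the middle of the grip, 40 mm above the underside. It stands upright (own z up) on the trivet at the start. It wipes along its own y, either way.
- opener_grip (a point): Chrome bottle opener 112 mm long (own x), lying flat: handle bar 16 mm wide (own y) and 16 mm high from 48 mm behind to 28 mm ahead of this point, then a loop 30 mm wide and 10 mm high up to 59 mm ahead. The point lies in the handle, 8 mm above the underside, near the centre of mass. Starts on the rear part of the board; about 0.08 kg.
- dish_floor (a point): Round terracotta dish, 150 mm across at the rim, 20 mm high, 124 mm across at the foot, fixed; the point is the centre of its inner floor, 6 mm above the counter.
- trivet_top (a point): Bamboo trivet 140 x 140 x 12 mm, fixed, sides parallel to the world axes; the point is the centre of its top face.
- mug: Blue enamel mug, 76 mm wide, 80 mm high, a bystander; origin at the centre of its underside.
- dispenser: Clear push dispenser, 68 mm wide, 185 mm high, a bystander; origin at the centre of its underside.
- sauce: Green bottle, 60 mm wide, 160 mm high, a bystander; origin at the centre of its underside.
- cap0_mid (a point): Bottle cap, a disc 32 mm across and 7 mm high (red, green or brass), 10 g, the point at its centre; lies loose on the board at the start, or is absent.
- cap1_mid (a point): Bottle cap, a disc 32 mm across and 7 mm high (red, green or brass), 10 g, the point at its centre; lies loose on the board at the start, or is absent.
- cap2_mid (a point): Bottle cap, a disc 32 mm across and 7 mm high (red, green or brass), 10 g, the point at its centre; lies loose on the board at the start, or is absent.
- cap3_mid (a point): Bottle cap, a disc 32 mm across and 7 mm high (red, green or brass), 10 g, the point at its centre; lies loose on the board at the start, or is absent.
- cap4_mid (a point): Bottle cap, a disc 32 mm across and 7 mm high (red, green or brass), 10 g, the point at its centre; lies loose on the board at the start, or is absent.
- cap5_mid (a point): Bottle cap, a disc 32 mm across and 7 mm high (red, green or brass), 10 g, the point at its centre; lies loose on the board at the start, or is absent.

How it is judged:
On the way, in this order (a step that is already met when the one before it is completed fails the run):
1. the lid is fully open, resting on its stop (value of joint lid above 1.72 rad and velocity of joint lid below 0.2 rad/s), for 0.3 s.
2. the scraper block stands or moves on the board (x of scraper_grip in the frame of board_edge between -0.075 and 0.075 m and y of scraper_grip in the frame of board_edge between -0.02 and 0.23 m and z of scraper_grip in the frame of board_edge below 0.06 m), for 0.1 s.
3. every bottle cap lies inside the scrap box (x of cap0_mid in the frame of bin between -0.08 and 0.08 m and y of cap0_mid in the frame of bin between -0.075 and 0.075 m and z of each of cap0_mid, cap1_mid, cap2_mid, cap3_mid, cap4_mid, cap5_mid in the frame of bin below 0.062 m and x of cap1_mid in the frame of bin between -0.08 and 0.08 m and y of cap1_mid in the frame of bin between -0.075 and 0.075 m and x of cap2_mid in the frame of bin between -0.08 and 0.08 m and y of cap2_mid in the frame of bin between -0.075 and 0.075 m and x of cap3_mid in the frame of bin between -0.08 and 0.08 m and y of cap3_mid in the frame of bin between -0.075 and 0.075 m and x of cap4_mid in the frame of bin between -0.08 and 0.08 m and y of cap4_mid in the frame of bin between -0.075 and 0.075 m and x of cap5_mid in the frame of bin between -0.08 and 0.08 m and y of cap5_mid in the frame of bin between -0.075 and 0.075 m), for 0.2 s.
At the end, for the whole second after the job is handed in: All caps present are inside the scrap box, its lid is shut (within 0.05 rad), the opener lies low in the dish (its grip point within 50 mm of the dish's centre), and the scraper stands upright (within 0.12 rad) on the trivet, within 50 mm of its centre; opener and scraper are released and at rest (all of step 3 and horizontal distance between opener_grip and dish_floor below 0.05 m and z of opener_grip in the frame of dish_floor below 0.025 m and horizontal distance between scraper_grip and trivet_top below 0.05 m and angle between scraper_grip's own z axis and vertical below 0.12 rad and z of scraper_grip in the frame of trivet_top between 0.032 and 0.048 m and value of joint lid below 0.05 rad and linear speed of each of scraper, opener below 0.03 m/s); the robot touches nothing.
It fails at once if a bottle cap is gripped by the fingers (more than 5 N) (contact force between the fingers and cap0 above 5 N or contact force between the fingers and cap1 above 5 N or contact force between the fingers and cap2 above 5 N or contact force between the fingers and cap3 above 5 N or contact force between the fingers and cap4 above 5 N or contact force between the fingers and cap5 above 5 N).
It fails at once if the mug, dispenser or green bottle is moved by more than 40 mm or tipped (distance of any of mug, dispenser, sauce from where it was at the start of the episode above 0.04 m or angle between any of mug, dispenser, sauce's own z axis and vertical above 0.4 rad).
Of cap0, cap1, cap2, cap3, cap4, cap5 only 4 to 6 are there at a start; the rules pass over those that are not, and their reading is None.
At some moment in a run one of scraper, opener may be knocked a few centimetres aside while the robot is not near it.
Once in a run the grip may slacken for a moment while it holds something.
It also fails if it takes over 208 s, if anything falls off the work surface, if the arm or the gripper's body presses on something with over 40 N, if the wrist force passes 120 N, or if a joint passes its speed limit or range.

## Working session

There is one attempt and no reset: what is moved stays moved. The work goes in short steps, Python scripts to look and compute and a tool call to move; the robot and the scene stay as the last step left them, time stands still between calls to the robot, and variables do not carry over. Pictures are saved under pics/ and viewed, at most 14 in all, crops included, and the job is handed in when it is done.

Besides the shell and the picture viewer there is one more tool, called after "Call:" as name(argument=value, ...) on one line, values as JSON. carry_out: Moves the arm, as the interface text tells. Its arguments: {"type":"object","properties":{"motion":{"type":"array","items":{"type":"object","properties":{"offset":{"type":"array","items":{"type":"number"}},"delta_rot":{"type":"array","items":{"type":"number"}},"jaw":{"type":"number"}}}}},"required":["motion"]}

```bash
ls; mkdir -p pics
cat > h.py <<'E'
import numpy as np, cv2
from station import manip
from scipy.spatial.transform import Rotation as R
def cam(n):
    s=manip.state(); c=manip.camera(n)
    if n=='wrist':
        T=np.eye(4);T[:3,:3]=R.from_quat(s['tool_rot']).as_matrix();T[:3,3]=s['tool_pos']
        c['T']=T@np.array(c['hand_eye'])
    else:
        r=cv2.Rodrigues(np.array(c['rvec'],float))[0];T=np.eye(4);T[:3,:3]=r.T;T[:3,3]=-r.T@np.array(c['tvec'],float).ravel();c['T']=T
    return c
def pts(c):
    h,w=c['z_map'].shape;u,v=np.meshgrid(np.arange(w),np.arange(h));z=c['z_map'];K=np.array(c['mtx'])
    P=np.stack([(u-K[0,2])/K[0,0]*z,(v-K[1,2])/K[1,1]*z,z],-1)
    P=P@c['T'][:3,:3].T+c['T'][:3,3];P[z==0]=np.nan
    return P
def ray(c,u,v,h):
    K=np.array(c['mtx']);d=c['T'][:3,:3]@np.array([(u-K[0,2])/K[0,0],(v-K[1,2])/K[1,1],1]);o=c['T'][:3,3]
    return o+d*(h-o[2])/d[2]
E
python3 - <<'E'
from h import *
a=cam('scene');b=cam('side')
for n,c in(('scene',a),('side',b)):
    cv2.imwrite(f'pics/{n}0.png',c['img']);print(n,c['T'].round(3))
    np.savez(f'{n}0.npz',**{k:c[k] for k in('img','z_map','mtx','T')})
s=manip.state();print(s)
E
```

```text
pics
scene [[-5.780e-01  6.820e-01 -4.470e-01  1.171e+00]
 [ 8.160e-01  4.840e-01 -3.160e-01  4.330e-01]
 [ 1.000e-03 -5.480e-01 -8.370e-01  1.251e+00]
 [ 0.000e+00  0.000e+00  0.000e+00  1.000e+00]]
side [[ 0.996 -0.067  0.057  0.468]
 [-0.088 -0.785  0.614 -0.854]
 [ 0.004 -0.616 -0.788  1.124]
 [ 0.     0.     0.     1.   ]]
{'time': 0.1, 'joint_pos': array([ 9.07669086e-01,  1.81467317e-01,  1.60788541e+00, -1.14717623e-05,
        1.35378407e+00, -2.06315047e-01]), 'joint_velocities': array([-0.00111658, -0.00128115, -0.00259882,  0.00014456, -0.00014675,
       -0.00023248]), 'joint_torque': array([ 1.95765242e-04, -4.45879126e+01, -3.52236021e+01, -1.37000679e-04,
        4.23400095e-03, -1.52237340e-05]), 'tool_pos': array([0.2532843 , 0.51561094, 0.19318488]), 'tool_rot': array([ 2.26424030e-01,  9.74028522e-01, -7.02615331e-04, -3.20083041e-04]), 'ft_force': array([0.49734502, 0.11959382, 0.25649866]), 'torque': array([-0.00118402,  0.00258039,  0.04579765]), 'grip_force': 0.0, 'gripper_width': 0.9999095771593659}
```

View pics/scene0.png

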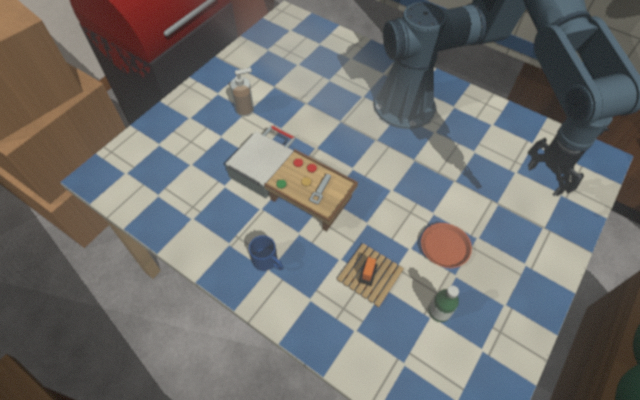

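View pics/side0.png

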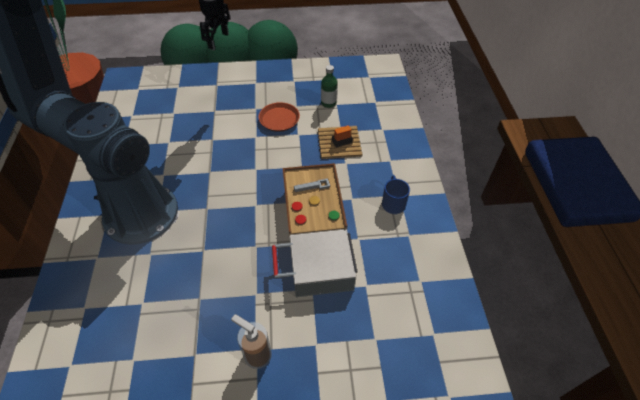

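The scene view has the lid at (260,158) with its red bar at (280,132), and the board at (315,185) with caps and the opener at (320,188). The trivet and scraper are at (370,272), the dish at (445,245), the mug at (262,252), the dispenser at (241,92) and the bottle at (445,303). The side view agrees and shows 5 caps or fewer.

```bash
cat > m.py <<'E'
from h import *
def load(n):
    d=np.load(f'{n}0.npz');return {k:d[k] for k in d}
for n in('scene','side'):
    c=load(n);P=pts(c);hsv=cv2.cvtColor(c['img'],cv2.COLOR_BGR2HSV);H,S,V=[hsv[...,i].astype(int) for i in range(3)]
    x,y,z=P[...,0],P[...,1],P[...,2]
    ok=(x>.25)&(x<.85)&(y>-.5)&(y<.6)
    print(n)
    def rep(name,m,mn=8):
        k,l,st,ce=cv2.connectedComponentsWithStats((m&ok).astype(np.uint8))
        for i in range(1,k):
            if st[i,4]>=mn:
                q=P[l==i];r=cv2.minAreaRect(q[:,:2].astype(np.float32))
                print(name,st[i,4],ce[i].round(),'mean',q.mean(0).round(3),'zmax',np.percentile(q[:,2],95).round(3),'rect',np.round(r[0],3),np.round(r[1],3),round(r[2],1))
    rep('red',((H<6)|(H>173))&(S>170)&(V>90)&(z>.05))
    rep('orange',(H>=6)&(H<14)&(S>170)&(V>130)&(z>.02)&(y>.1))
    rep('terracotta',(H<12)&(S>110)&(z<.04)&(y>.1),60)
    rep('green',(H>45)&(H<85)&(S>100)&(z>.05),5)
    rep('high lid',(z>.066)&(z<.09)&(S<60),60)
    rep('board',(z>.07)&(z<.1)&(S>60)&(y<.3),60)
    rep('triv',(z>.006)&(z<.03)&(H>8)&(H<25)&(S>60),60)
    rep('tall',(z>.1)&(z<.25)&(x>.3),40)
    rep('mug',(z>.03)&(H>100)&(H<130)&(S>80)&(x>.6),40)
E
python3 m.py
```

```text
scene
terracotta 1426 [444. 244.] mean [0.435 0.378 0.007] zmax 0.015 rect [0.439 0.378] [0.136 0.132] 39.8
green 33 [281. 184.] mean [ 0.584 -0.114  0.087] zmax 0.091 rect [ 0.584 -0.114] [0.018 0.018] 38.9
high lid 103 [242.  99.] mean [ 0.374 -0.445  0.078] zmax 0.089 rect [ 0.372 -0.449] [0.037 0.067] 46.1
high lid 2104 [260. 157.] mean [ 0.537 -0.235  0.078] zmax 0.082 rect [ 0.512 -0.216] [0.221 0.199] 1.7
high lid 105 [318. 195.] mean [ 0.553 -0.     0.085] zmax 0.09 rect [ 0.531 -0.008] [0.101 0.035] 11.7
high lid 102 [441. 309.] mean [0.65  0.459 0.078] zmax 0.089 rect [0.644 0.459] [0.059 0.027] 88.5
board 80 [282. 132.] mean [ 0.413 -0.242  0.078] zmax 0.084 rect [ 0.412 -0.242] [0.013 0.087] 2.2
board 3259 [311. 185.] mean [ 0.532 -0.041  0.081] zmax 0.089 rect [ 0.529 -0.042] [0.166 0.235] 2.0
board 150 [262. 249.] mean [ 0.784 -0.026  0.077] zmax 0.082 rect [ 0.78  -0.029] [0.073 0.074] 40.1
triv 1481 [371. 275.] mean [0.648 0.252 0.011] zmax 0.016 rect [0.644 0.248] [0.139 0.139] 0.1
tall 424 [240.  83.] mean [ 0.362 -0.454  0.138] zmax 0.183 rect [ 0.359 -0.462] [0.07
[... 1378 characters left out ...]
162 0.24 ] 2.1
board 166 [396. 189.] mean [ 0.775 -0.035  0.076] zmax 0.082 rect [ 0.776 -0.035] [0.075 0.077] 38.8
board 134 [275. 260.] mean [ 0.409 -0.245  0.078] zmax 0.082 rect [ 0.409 -0.244] [0.012 0.091] 2.2
board 73 [255. 356.] mean [ 0.357 -0.497  0.085] zmax 0.099 rect [ 0.358 -0.496] [0.043 0.008] 5.9
triv 815 [339. 143.] mean [0.635 0.232 0.011] zmax 0.015 rect [0.64  0.243] [0.145 0.139] 89.6
tall 204 [329.  77.] mean [0.623 0.447 0.126] zmax 0.16 rect [0.621 0.449] [0.043 0.056] 64.6
tall 917 [251. 336.] mean [ 0.354 -0.471  0.141] zmax 0.184 rect [ 0.353 -0.467] [0.072 0.067] 1.8
mug 548 [396. 193.] mean [ 0.776 -0.035  0.058] zmax 0.08 rect [ 0.783 -0.027] [0.1   0.075] 58.9
```

Run:
```python
import cv2
a=cv2.imread('pics/scene0.png')[120:310,215:485];b=cv2.imread('pics/side0.png')[60:300,240:420]
cv2.imwrite('pics/crop.png',cv2.hconcat([cv2.resize(a,(480,338)),cv2.resize(cv2.copyMakeBorder(b,0,0,0,0,0),(254,338))]) )
cv2.imwrite('pics/crop2.png',cv2.resize(cv2.imread('pics/side0.png')[150:300,255:405],(600,600),interpolation=2))
```

```text
(no output)
```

View pics/crop2.png

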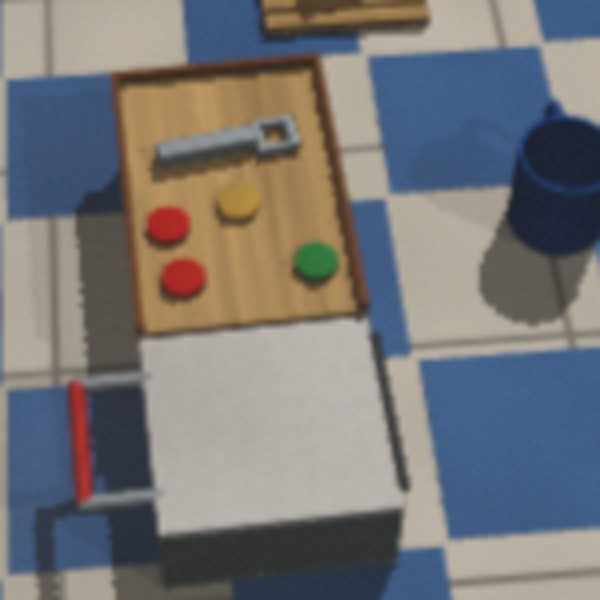

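The crop shows four caps: two red at (170,225) and (183,278), brass at (238,202) and green at (316,262). The opener's loop points to +x, and the lid is shut with the bar at (80,440). Box yaw is about 2.1°, the hinge is near (0.615,-0.236), and the board edge is near (0.532,-0.161). The sizes match the ones given.

```bash
cat >> h.py <<'E'
def plan(p,yd):
    """offset cm + delta_rot from the measured pose to a tool-down pose at p with tool y at angle yd (deg)"""
    s=manip.state();r0=R.from_quat(s['tool_rot']);a=np.radians(yd)
    y=np.array([np.cos(a),np.sin(a),0]);z=np.array([0,0,-1.]);r1=R.from_matrix(np.stack([np.cross(y,z),y,z],1))
    d=(r0.inv()*r1).as_rotvec();print('offset',(r0.inv().apply(np.array(p)-s['tool_pos'])*100).round(2),'rot',d.round(3),'| t',round(s['time'],1),'w',round(s['gripper_width'],3),'gf',round(s['grip_force'],1))
E
python3 -c "
from h import *
c=manip.camera('wrist');print(np.round(c['hand_eye'],3))
plan([.52,-.02,.27],92)"
```

```text
[[ 0.    -0.957 -0.291  0.074]
 [ 1.     0.     0.001 -0.   ]
 [-0.001 -0.291  0.957 -0.181]
 [ 0.     0.     0.     1.   ]]
offset [-47.56 -36.33  -7.64] rot [-0.001 -0.001 -0.492] | t 0.1 w 1.002 gf 0.0
```

Call:
carry_out(motion=[{"offset": [-5,-3.8,-7.6],"delta_rot": [0,0,-0.05],"jaw": 5},{"offset": [-47.6,-36.3,-7.6],"delta_rot": [0,0,-0.49],"jaw": 5},{"offset": [-47.6,-36.3,-7.6],"delta_rot": [0,0,-0.49],"jaw": 5},{"offset": [-47.6,-36.3,-7.6],"delta_rot": [0,0,-0.49],"jaw": 5},{"offset": [-47.6,-36.3,-7.6],"delta_rot": [0,0,-0.49],"jaw": 5},{"offset": [-47.6,-36.3,-7.6],"delta_rot": [0,0,-0.49],"jaw": 5},{"offset": [-47.6,-36.3,-7.6],"delta_rot": [0,0,-0.49],"jaw": 5},{"offset": [-47.6,-36.3,-7.6],"delta_rot": [0,0,-0.49],"jaw": 5},{"offset": [-47.6,-36.3,-7.6],"delta_rot": [0,0,-0.49],"jaw": 5},{"offset": [-47.6,-36.3,-7.6],"delta_rot": [0,0,-0.49],"jaw": 5},{"offset": [-47.6,-36.3,-7.6],"delta_rot": [0,0,-0.49],"jaw": 5},{"offset": [-47.6,-36.3,-7.6],"delta_rot": [0,0,-0.49],"jaw": 5},{"offset": [-47.6,-36.3,-7.6],"delta_rot": [0,0,-0.49],"jaw": 5},{"offset": [-47.6,-36.3,-7.6],"delta_rot": [0,0,-0.49],"jaw": 5},{"offset": [-47.6,-36.3,-7.6],"delta_rot": [0,0,-0.49],"jaw": 5},{"offset": [-47.6,-36.3,-7.6],"delta_rot": [0,0,-0.49],"jaw": 5}])

```text
time: 1.75
tool_pos: [0.5201, -0.0187, 0.2696]
tool_rot: [-0.017, 1.0, 0.0, -0.0]
ft_force: [-0.3, -0.7, 0.3]
gripper_width: 0.583
grip_force: 0.0
```

```bash
cat > w.py <<'E'
from h import *
import sys
c=cam('wrist');P=pts(c);cv2.imwrite(f'pics/{sys.argv[1]}.png',c['img'])
hsv=cv2.cvtColor(c['img'],cv2.COLOR_BGR2HSV);H,S,V=[hsv[...,i].astype(int) for i in range(3)];z=P[...,2]
def rep(name,m,mn=150):
    k,l,st,ce=cv2.connectedComponentsWithStats(m.astype(np.uint8))
    for i in range(1,k):
        if st[i,4]>=mn:
            q=P[l==i];q=q[np.isfinite(q[:,0])]
            if len(q)<20: continue
            r=cv2.minAreaRect(q[:,:2].astype(np.float32))
            print(name,st[i,4],ce[i].round(),'mean',q.mean(0).round(4),'z95',np.percentile(q[:,2],95).round(4),'rect',np.round(r[0],4),np.round(r[1],3),round(r[2],1))
hi=z>.05
rep('red',((H<6)|(H>173))&(S>150)&(V>60)&hi)
rep('orange',(H>=4)&(H<16)&(S>170)&(V>130)&hi)
rep('green',(H>45)&(H<85)&(S>100)&hi)
rep('metal',(S<60)&(z>.084)&(z<.11))
rep('board',(z>.077)&(z<.095)&(S>=60),1500)
print(manip.state()['tool_pos'].round(4),manip.state()['time'])
E
python3 w.py w1
```

```text
red 617 [135.  76.] mean [ 0.4083 -0.2422  0.0796] z95 0.0813 rect [ 0.4077 -0.2431] [0.01  0.088] 2.0
red 473 [273. 138.] mean [ 0.4756 -0.0761  0.0874] z95 0.0887 rect [ 0.475  -0.0762] [0.031 0.03 ] 45.7
red 473 [236. 143.] mean [ 0.4834 -0.1228  0.0874] z95 0.0887 rect [ 0.4835 -0.1226] [0.031 0.03 ] 46.6
orange 372 [489. 262.] mean [0.6469 0.241  0.0706] z95 0.0719 rect [0.6457 0.2424] [0.05  0.022] 15.0
green 373 [244. 214.] mean [ 0.5773 -0.1165  0.0874] z95 0.0887 rect [ 0.5777 -0.1163] [0.03  0.029] 37.7
metal 1084 [328. 179.] mean [ 0.5239 -0.0064  0.0941] z95 0.0975 rect [ 0.5231 -0.0061] [0.106 0.03 ] 8.9
board 20540 [298. 173.] mean [ 0.5209 -0.0454  0.0821] z95 0.0887 rect [ 0.5257 -0.0438] [0.162 0.236] 2.3
[ 0.5201 -0.0185  0.2698] 1.8
```

View pics/w1.png

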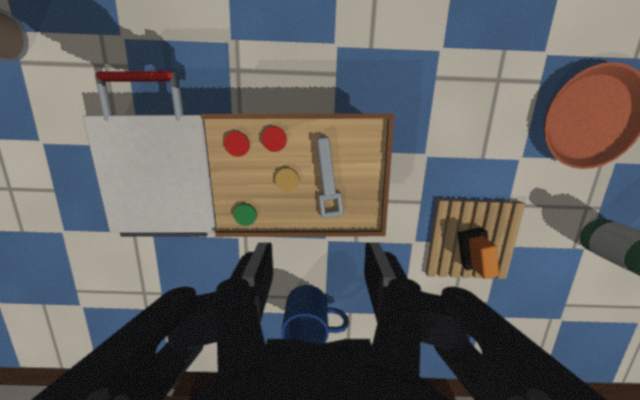

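The wrist view shows the opener's handle running from (323,138) to its loop at (329,204), with brass cap at (287,180). The trivet, scraper and dish are where the fixed views put them. Next I'll grasp the handle slightly behind its grip point.

```bash
python3 -c "
from h import *
plan([.508,-.0085,.16],99);plan([.508,-.0085,.083],99)"
```

```text
offset [ 1.17  1.03 10.98] rot [ 0.    -0.    -0.123] | t 1.8 w 0.585 gf 0.0
offset [ 1.17  1.03 18.68] rot [ 0.    -0.    -0.123] | t 1.8 w 0.585 gf 0.0
```

Call:
carry_out(motion=[{"offset": [1.2,1.0,5],"delta_rot": [0,0,-0.12],"jaw": 3},{"offset": [1.2,1.0,10],"delta_rot": [0,0,-0.12],"jaw": 3},{"offset": [1.2,1.0,13],"delta_rot": [0,0,-0.12],"jaw": 3},{"offset": [1.2,1.0,14],"delta_rot": [0,0,-0.12],"jaw": 3},{"offset": [1.2,1.0,16],"delta_rot": [0,0,-0.12],"jaw": 3},{"offset": [1.2,1.0,17.5],"delta_rot": [0,0,-0.12],"jaw": 3},{"offset": [1.2,1.0,18.6],"delta_rot": [0,0,-0.12],"jaw": 3},{"offset": [1.2,1.0,18.6],"delta_rot": [0,0,-0.12],"jaw": 3},{"offset": [1.2,1.0,18.6],"delta_rot": [0,0,-0.12],"jaw": 0},{"offset": [1.2,1.0,18.6],"delta_rot": [0,0,-0.12],"jaw": 0},{"offset": [1.2,1.0,18.6],"delta_rot": [0,0,-0.12],"jaw": 0},{"offset": [1.2,1.0,18.6],"delta_rot": [0,0,-0.12],"jaw": 0},{"offset": [1.2,1.0,18.6],"delta_rot": [0,0,-0.12],"jaw": 0},{"offset": [1.2,1.0,16],"delta_rot": [0,0,-0.12],"jaw": 0},{"offset": [1.2,1.0,12],"delta_rot": [0,0,-0.12],"jaw": 0},{"offset": [1.2,1.0,8],"delta_rot": [0,0,-0.12],"jaw": 0},{"offset": [1.2,1.0,6],"delta_rot": [0,0,-0.12],"jaw": 0},{"offset": [1.2,1.0,6],"delta_rot": [0,0,-0.12],"jaw": 0}])

```text
time: 3.6
tool_pos: [0.5108, -0.0107, 0.214]
tool_rot: [-0.077, 0.997, -0.001, 0.003]
ft_force: [0.9, -0.3, -0.4]
gripper_width: 0.0
grip_force: 0.0
```

```bash
python3 -c "
from h import *
plan([.428,.378,.2],99);plan([.428,.378,.012],99)"
```

```text
offset [ 2.26 39.68  1.27] rot [-0.003  0.007 -0.004] | t 3.6 w 0.0 gf 0.0
offset [ 2.38 39.73 20.07] rot [-0.003  0.007 -0.004] | t 3.6 w 0.0 gf 0.0
```

```bash
python3 w.py w2
```

```text
red 964 [103.  48.] mean [ 0.4082 -0.2434  0.0795] z95 0.0811 rect [ 0.408  -0.2445] [0.01 0.09] 2.3
red 669 [218. 144.] mean [ 0.4833 -0.1226  0.0874] z95 0.0886 rect [ 0.4833 -0.1226] [0.03 0.03] 53.1
red 666 [263. 143.] mean [ 0.4756 -0.076   0.0874] z95 0.0887 rect [ 0.4758 -0.076 ] [0.03 0.03] 42.2
orange 480 [488. 306.] mean [0.6455 0.2409 0.0707] z95 0.0719 rect [0.6458 0.2415] [0.051 0.022] 14.7
green 513 [220. 226.] mean [ 0.5771 -0.1164  0.0874] z95 0.0885 rect [ 0.5773 -0.1164] [0.03 0.03] 56.7
metal 1444 [320. 196.] mean [ 0.5231 -0.0068  0.0941] z95 0.0974 rect [ 0.523  -0.0069] [0.106 0.029] 9.3
board 26692 [285. 182.] mean [ 0.5176 -0.0482  0.0821] z95 0.0886 rect [ 0.5256 -0.0461] [0.163 0.24 ] 2.1
[ 0.5094 -0.0103  0.2116] 3.65
```

View pics/w2.png

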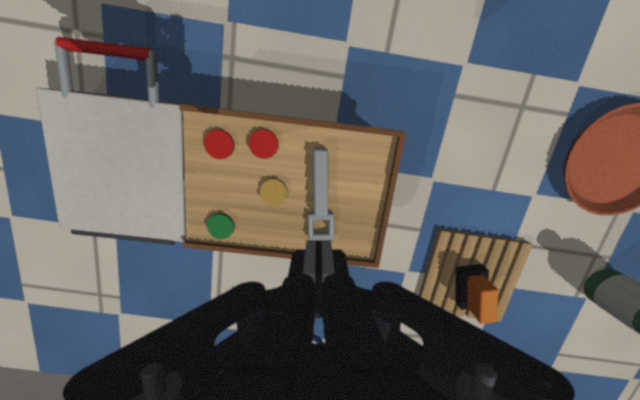

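The opener is still lying untouched at (320,190), so the fingers hadn't closed before the lift. I'll descend again and check the opening before lifting.

```bash
python3 -c "
from h import *
plan([.5085,-.009,.083],99)"
```

```text
offset [ 0.11  0.16 12.86] rot [-0.001  0.003 -0.004] | t 3.6 w -0.003 gf 0.0
```

Call:
carry_out(motion=[{"offset": [0.1,0.2,4],"delta_rot": [0,0,0],"jaw": 3},{"offset": [0.1,0.2,6],"delta_rot": [0,0,0],"jaw": 3},{"offset": [0.1,0.2,6],"delta_rot": [0,0,0],"jaw": 3},{"offset": [0.1,0.2,6],"delta_rot": [0,0,0],"jaw": 3},{"offset": [0.1,0.2,8],"delta_rot": [0,0,0],"jaw": 3},{"offset": [0.1,0.2,10],"delta_rot": [0,0,0],"jaw": 3},{"offset": [0.1,0.2,12],"delta_rot": [0,0,0],"jaw": 3},{"offset": [0.1,0.2,12.8],"delta_rot": [0,0,0],"jaw": 3},{"offset": [0.1,0.2,12.8],"delta_rot": [0,0,0],"jaw": 3},{"offset": [0.1,0.2,12.8],"delta_rot": [0,0,0],"jaw": 3},{"offset": [0.1,0.2,12.8],"delta_rot": [0,0,0],"jaw": 3}])

```text
time: 4.75
tool_pos: [0.5082, -0.0085, 0.0834]
tool_rot: [-0.077, 0.997, -0.0, 0.001]
ft_force: [0.4, -0.3, 0.2]
gripper_width: 0.347
grip_force: 0.0
```

Call:
carry_out(motion=[{"offset": [0,0,0],"delta_rot": [0,0,0],"jaw": 0},{"offset": [0,0,0],"delta_rot": [0,0,0],"jaw": 0},{"offset": [0,0,0],"delta_rot": [0,0,0],"jaw": 0},{"offset": [0,0,0],"delta_rot": [0,0,0],"jaw": 0},{"offset": [0,0,0],"delta_rot": [0,0,0],"jaw": 0},{"offset": [0,0,0],"delta_rot": [0,0,0],"jaw": 0},{"offset": [0,0,0],"delta_rot": [0,0,0],"jaw": 0},{"offset": [0,0,0],"delta_rot": [0,0,0],"jaw": 0}])

```text
time: 5.55
tool_pos: [0.507, -0.0083, 0.0819]
tool_rot: [-0.076, 0.997, 0.0, -0.0]
ft_force: [-0.3, -0.4, -0.1]
gripper_width: -0.002
grip_force: 0.0
```

```bash
python3 w.py w3; python3 -c "
from h import *
c=cam('side');P=pts(c)
a=cv2.resize(c['img'][150:250,260:360],(400,400));b=cv2.resize(cv2.imread('pics/w3.png')[100:300,220:420],(400,400))
cv2.imwrite('pics/c3.png',cv2.hconcat([a,b]))"
```

```text
red 177 [ 4. 13.] mean [ 0.4067 -0.202   0.0793] z95 0.0808 rect [ 0.407  -0.2024] [0.007 0.012] 77.7
red 1928 [143. 171.] mean [ 0.4832 -0.1226  0.0874] z95 0.0884 rect [ 0.4837 -0.1227] [0.03  0.031] 19.7
red 1903 [219. 170.] mean [ 0.4754 -0.0758  0.0875] z95 0.0885 rect [ 0.4757 -0.076 ] [0.03  0.031] 30.5
green 1373 [156. 299.] mean [ 0.5762 -0.1158  0.0872] z95 0.0883 rect [ 0.5774 -0.1165] [0.03  0.031] 45.9
metal 1547 [316. 208.] mean [ 0.4884 -0.0127  0.0959] z95 0.0974 rect [ 0.4932 -0.0118] [0.046 0.016] 9.9
board 57300 [247. 208.] mean [ 0.5015 -0.0575  0.0823] z95 0.0886 rect [ 0.5257 -0.0452] [0.163 0.239] 2.1
[ 0.507  -0.0083  0.082 ] 5.6
```

View pics/c3.png

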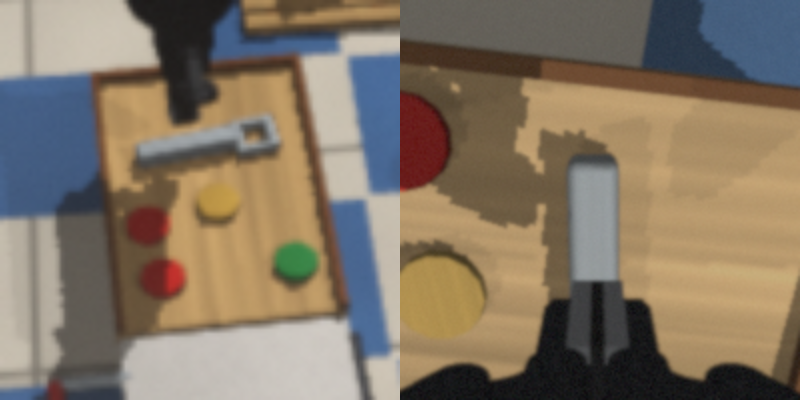

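The side crop shows the shut fingertips at (188,118), above and behind the handle at (190,145). The wrist view agrees. So the real fingertips sit higher than the reported TCP, and I'll measure the difference.

Run:
```python
from h import *
for n in('side','scene'):
    c=cam(n);P=pts(c);hsv=cv2.cvtColor(c['img'],cv2.COLOR_BGR2HSV)
    m=(np.linalg.norm(P[...,:2]-[.507,-.008],axis=-1)<.06)&(hsv[...,2]<70)&(P[...,2]>.092)&(P[...,2]<.25)
    vs,us=np.nonzero(m);q=P[m];o=np.argsort(q[:,2])[:12]
    print(n,len(q));[print(us[i],vs[i],q[i].round(4)) for i in o]
    print(c['T'][:3,:3].T@(np.array([.507,-.008,.082])-c['T'][:3,3]), (lambda k:(k[:2]/k[2]))(np.array(c['mtx'])@(c['T'][:3,:3].T@(np.array([.507,-.008,.082])-c['T'][:3,3]))))
c=cam('wrist');P=pts(c);print('wrist hand_eye tip px',(lambda k:k[:2]/k[2])(np.array(c['mtx'])@(np.linalg.inv(np.array(c['hand_eye']))@[0,0,0,1])[:3]))
he=np.array(c['hand_eye'])
for v in range(220,300,6):
    print(v,[ (P[v,u]).round(3).tolist() for u in (310,316,322)])
```

```text
side 220
304 180 [ 0.5024 -0.0187  0.1268]
303 179 [ 0.4997 -0.0172  0.1298]
307 179 [ 0.5111 -0.0185  0.1302]
305 180 [ 0.505  -0.024   0.1329]
304 179 [ 0.5024 -0.0202  0.1331]
303 178 [ 0.4998 -0.0176  0.1347]
306 179 [ 0.5081 -0.0224  0.1351]
305 179 [ 0.5052 -0.0228  0.1358]
308 179 [ 0.5137 -0.0239  0.1363]
308 178 [ 0.514  -0.0204  0.1366]
304 178 [ 0.5025 -0.0216  0.1392]
307 178 [ 0.5109 -0.0236  0.1407]
[-0.04021672 -0.02476129  1.34200273] [305.64286826 186.85339209]
scene 355
326 177 [0.5145 0.0027 0.1378]
328 175 [0.5069 0.0045 0.1406]
326 176 [0.5143 0.0025 0.1425]
327 176 [0.5134 0.0054 0.1438]
328 174 [0.5077 0.0049 0.1468]
326 175 [0.5147 0.0027 0.1481]
327 175 [0.5141 0.0058 0.15  ]
327 174 [0.5153 0.0064 0.1567]
322 171 [ 0.5154 -0.0111  0.1576]
320 172 [ 0.5231 -0.0128  0.1601]
326 174 [0.5195 0.0057 0.161 ]
323 170 [ 0.513  -0.0093  0.1613]
[ 0.02300178 -0.02626734  1.41461678] [324.17163379 184.27534955]
wrist hand_eye tip px [318.45750151 228.76682124]
220 [[0.496, -0.015, 0.096], [0.496, -0.012, 0.097], [0.495, -0.008, 0.097]]
226 [[0.5, -0.015, 0.096], [0.499
[... 256 characters left out ...]
.008, 0.129]]
250 [[0.496, -0.014, 0.137], [0.496, -0.011, 0.136], [0.496, -0.008, 0.135]]
256 [[0.497, -0.014, 0.142], [0.496, -0.011, 0.142], [0.496, -0.008, 0.143]]
262 [[0.497, -0.014, 0.147], [0.496, -0.011, 0.148], [0.495, -0.009, 0.149]]
268 [[0.496, -0.014, 0.154], [0.496, -0.011, 0.153], [0.496, -0.008, 0.152]]
274 [[0.497, -0.014, 0.157], [0.497, -0.011, 0.157], [0.496, -0.009, 0.159]]
280 [[0.496, -0.014, 0.163], [0.5, -0.011, 0.157], [0.5, -0.008, 0.157]]
286 [[0.496, -0.013, 0.168], [0.502, -0.01, 0.157], [0.502, -0.008, 0.158]]
292 [[0.496, -0.013, 0.171], [0.506, -0.01, 0.156], [0.505, -0.007, 0.157]]
298 [[0.496, -0.013, 0.175], [0.508, -0.009, 0.157], [0.508, -0.007, 0.157]]
```

The shut fingertips really end about 42 mm above the reported TCP, with wrist depth giving z of about 0.125 against 0.082. The empty close over the handle agrees with that. I'll use tip = TCP + 42 mm and go down in steps, watching the force.

Call:
carry_out(motion=[{"offset": [0,0,0],"delta_rot": [0,0,0],"jaw": 3},{"offset": [0,0,0],"delta_rot": [0,0,0],"jaw": 3},{"offset": [0,0,0],"delta_rot": [0,0,0],"jaw": 3},{"offset": [0,0,0],"delta_rot": [0,0,0],"jaw": 3},{"offset": [0,0,0],"delta_rot": [0,0,0],"jaw": 3},{"offset": [0,0,1],"delta_rot": [0,0,0],"jaw": 3},{"offset": [0,0,2],"delta_rot": [0,0,0],"jaw": 3},{"offset": [0,0,2.5],"delta_rot": [0,0,0],"jaw": 3},{"offset": [0,0,3],"delta_rot": [0,0,0],"jaw": 3},{"offset": [0,0,3.2],"delta_rot": [0,0,0],"jaw": 3},{"offset": [0,0,3.2],"delta_rot": [0,0,0],"jaw": 3}])

```text
time: 6.9
tool_pos: [0.5069, -0.0082, 0.0496]
tool_rot: [-0.076, 0.997, 0.0, -0.0]
ft_force: [-0.5, 0.9, -1.0]
gripper_width: 0.354
grip_force: 0.0
```

Run:
```python
from h import *
c=cam('wrist');P=pts(c);print(manip.state()['ft_force'].round(1),manip.state()['tool_pos'].round(4))
m=(P[...,2]>.1)&(P[...,2]<.16)&(np.abs(P[...,1]+.008)<.06)
m&=np.linalg.norm(P[...,:2]-[.507,-.008],axis=-1)<.06
q=P[m];
for s in(-1,1):
    a=q[s*(q[:,1]+.008)>.008];print(s,len(a),a[np.argsort(a[:,2])[:6]].round(4).tolist())
```

```text
[-0.1  0.1  0.1] [ 0.5071 -0.0083  0.0499]
-1 8208 [[0.5073, -0.0235, 0.1001], [0.504, -0.0361, 0.1001], [0.4988, -0.0276, 0.1001], [0.4986, -0.0266, 0.1001], [0.4991, -0.0296, 0.1001], [0.5041, -0.0366, 0.1002]]
1 8166 [[0.4962, 0.0149, 0.1001], [0.5107, 0.0073, 0.1001], [0.4929, 0.0071, 0.1001], [0.4957, 0.0179, 0.1001], [0.4955, 0.0153, 0.1002], [0.4928, 0.0111, 0.1002]]
```

Call:
carry_out(motion=[{"offset": [0,0,0.4],"delta_rot": [0,0,0],"jaw": 3},{"offset": [0,0,0.8],"delta_rot": [0,0,0],"jaw": 3},{"offset": [0,0,0.8],"delta_rot": [0,0,0],"jaw": 3},{"offset": [0,0,0.8],"delta_rot": [0,0,0],"jaw": 0},{"offset": [0,0,0.8],"delta_rot": [0,0,0],"jaw": 0},{"offset": [0,0,0.8],"delta_rot": [0,0,0],"jaw": 0},{"offset": [0,0,0.8],"delta_rot": [0,0,0],"jaw": 0},{"offset": [0,0,0.8],"delta_rot": [0,0,0],"jaw": 0},{"offset": [0,0,0.8],"delta_rot": [0,0,0],"jaw": 0}])

```text
time: 7.85
tool_pos: [0.5083, -0.0084, 0.0432]
tool_rot: [-0.077, 0.997, -0.0, 0.001]
ft_force: [-1.5, 1.3, 9.0]
gripper_width: 0.168
grip_force: 62.5
```

Call:
carry_out(motion=[{"offset": [0,0,-2],"delta_rot": [0,0,0],"jaw": 0},{"offset": [0,0,-6],"delta_rot": [0,0,0],"jaw": 0},{"offset": [0,0,-10],"delta_rot": [0,0,0],"jaw": 0},{"offset": [0,0,-14],"delta_rot": [0,0,0],"jaw": 0},{"offset": [0,0,-14],"delta_rot": [0,0,0],"jaw": 0},{"offset": [0,0,-14],"delta_rot": [0,0,0],"jaw": 0}])

```text
time: 8.45
tool_pos: [0.5075, -0.0083, 0.1826]
tool_rot: [-0.077, 0.997, -0.0, 0.001]
ft_force: [-0.0, 0.1, -2.0]
gripper_width: 0.168
grip_force: 60.1
```

```bash
python3 -c "
from h import *
plan([.422,.377,.18],99);plan([.422,.377,-.028],99)"
```

```text
offset [ 2.57 39.39  0.22] rot [-0.001  0.002 -0.004] | t 8.4 w 0.168 gf 60.1
offset [ 2.61 39.41 21.02] rot [-0.001  0.002 -0.004] | t 8.4 w 0.168 gf 60.1
```

Call:
carry_out(motion=[{"offset": [0.3,4,0],"delta_rot": [0,0,0],"jaw": 0},{"offset": [0.6,8.5,0],"delta_rot": [0,0,0],"jaw": 0},{"offset": [0.9,13,0],"delta_rot": [0,0,0],"jaw": 0},{"offset": [1.2,17.5,0],"delta_rot": [0,0,0],"jaw": 0},{"offset": [1.5,22,0],"delta_rot": [0,0,0],"jaw": 0},{"offset": [1.8,26.5,0],"delta_rot": [0,0,0],"jaw": 0},{"offset": [2.1,31,0],"delta_rot": [0,0,0],"jaw": 0},{"offset": [2.4,35.5,0],"delta_rot": [0,0,0],"jaw": 0},{"offset": [2.6,38.5,0],"delta_rot": [0,0,0],"jaw": 0},{"offset": [2.6,39.4,1],"delta_rot": [0,0,0],"jaw": 0},{"offset": [2.6,39.4,5],"delta_rot": [0,0,0],"jaw": 0},{"offset": [2.6,39.4,9],"delta_rot": [0,0,0],"jaw": 0},{"offset": [2.6,39.4,13],"delta_rot": [0,0,0],"jaw": 0},{"offset": [2.6,39.4,17],"delta_rot": [0,0,0],"jaw": 0},{"offset": [2.6,39.4,19],"delta_rot": [0,0,0],"jaw": 0},{"offset": [2.6,39.4,20.5],"delta_rot": [0,0,0],"jaw": 0},{"offset": [2.6,39.4,20.8],"delta_rot": [0,0,0],"jaw": 0},{"offset": [2.6,39.4,20.8],"delta_rot": [0,0,0],"jaw": 0}])

```text
time: 10.25
tool_pos: [0.4211, 0.3766, -0.0265]
tool_rot: [-0.076, 0.997, -0.0, -0.0]
ft_force: [0.5, -0.5, -1.7]
gripper_width: 0.166
grip_force: 64.4
```

Call:
carry_out(motion=[{"offset": [0,0,0.2],"delta_rot": [0,0,0],"jaw": 0},{"offset": [0,0,0.2],"delta_rot": [0,0,0],"jaw": 3.5},{"offset": [0,0,0.2],"delta_rot": [0,0,0],"jaw": 3.5},{"offset": [0,0,0.2],"delta_rot": [0,0,0],"jaw": 3.5},{"offset": [0,0,0.2],"delta_rot": [0,0,0],"jaw": 3.5},{"offset": [0,0,0.2],"delta_rot": [0,0,0],"jaw": 3.5},{"offset": [0,0,-4],"delta_rot": [0,0,0],"jaw": 3.5},{"offset": [0,0,-9],"delta_rot": [0,0,0],"jaw": 3.5},{"offset": [0,0,-14],"delta_rot": [0,0,0],"jaw": 3.5},{"offset": [0,0,-19],"delta_rot": [0,0,0],"jaw": 3.5},{"offset": [0,0,-22],"delta_rot": [0,0,0],"jaw": 3.5},{"offset": [0,0,-22],"delta_rot": [0,0,0],"jaw": 3.5},{"offset": [0,0,-22],"delta_rot": [0,0,0],"jaw": 3.5}])

```text
time: 11.55
tool_pos: [0.4215, 0.3773, 0.1945]
tool_rot: [-0.077, 0.997, 0.0, 0.001]
ft_force: [0.1, -0.3, -0.9]
gripper_width: 0.411
grip_force: 0.0
```

Run:
```python
from h import *
c=cam('side');P=pts(c);hsv=cv2.cvtColor(c['img'],cv2.COLOR_BGR2HSV)
m=(hsv[...,1]<70)&(np.linalg.norm(P[...,:2]-[.436,.379],axis=-1)<.09)&(P[...,2]<.05)
q=P[m];print(len(q),q.mean(0).round(3),cv2.minAreaRect(q[:,:2].astype(np.float32)),np.percentile(q[:,2],[5,50,95]))
plan([.410,-.243,.15],2.1);plan([.410,-.243,.017],2.1)
```

```text
398 [0.448 0.355 0.006] ((0.4369628131389618, 0.36227214336395264), (0.17631913721561432, 0.14602471888065338), 3.9356484413146973) [-0.00461031  0.00196689  0.02136429]
offset [ 10.5  -61.09   4.34] rot [-2.000e-03 -1.000e-03  1.687e+00] | t 11.6 w 0.411 gf 0.0
offset [ 10.48 -61.08  17.64] rot [-2.000e-03 -1.000e-03  1.687e+00] | t 11.6 w 0.411 gf 0.0
```

Call:
carry_out(motion=[{"offset": [5,-30,0],"delta_rot": [0,0,0.84],"jaw": 4},{"offset": [5,-30,0],"delta_rot": [0,0,0.84],"jaw": 4},{"offset": [5,-30,0],"delta_rot": [0,0,0.84],"jaw": 4},{"offset": [5,-30,0],"delta_rot": [0,0,0.84],"jaw": 4},{"offset": [5,-30,0],"delta_rot": [0,0,0.84],"jaw": 4},{"offset": [5,-30,0],"delta_rot": [0,0,0.84],"jaw": 4},{"offset": [10.5,-61,3],"delta_rot": [0,0,1.687],"jaw": 4},{"offset": [10.5,-61,3],"delta_rot": [0,0,1.687],"jaw": 4},{"offset": [10.5,-61,3],"delta_rot": [0,0,1.687],"jaw": 4},{"offset": [10.5,-61,3],"delta_rot": [0,0,1.687],"jaw": 4},{"offset": [10.5,-61,3],"delta_rot": [0,0,1.687],"jaw": 4},{"offset": [10.5,-61,3],"delta_rot": [0,0,1.687],"jaw": 4},{"offset": [10.5,-61,3],"delta_rot": [0,0,1.687],"jaw": 4},{"offset": [10.5,-61,3],"delta_rot": [0,0,1.687],"jaw": 4},{"offset": [10.5,-61,3],"delta_rot": [0,0,1.687],"jaw": 4},{"offset": [10.5,-61,3],"delta_rot": [0,0,1.687],"jaw": 4}])

```text
time: 13.2
tool_pos: [0.4101, -0.2401, 0.163]
tool_rot: [0.694, 0.72, 0.0, -0.001]
ft_force: [0.3, -0.0, -0.0]
gripper_width: 0.473
grip_force: 0.0
```

```bash
python3 w.py w4 | grep -E "red|\[0|^\[" ; python3 -c "
from h import *
plan([.409,-.243,.017],2.1)"
```

```text
red 681 [410.   9.] mean [ 0.4756 -0.0839  0.0875] z95 0.0889 rect [ 0.476  -0.0849] [0.031 0.015] 3.1
red 1219 [413.  65.] mean [ 0.4831 -0.1235  0.0875] z95 0.0887 rect [ 0.4835 -0.1236] [0.03 0.03] 28.9
red 918 [316. 196.] mean [ 0.4079 -0.2407  0.0796] z95 0.0811 rect [ 0.4083 -0.2438] [0.01  0.089] 1.8
green 1288 [528.  61.] mean [ 0.5768 -0.1171  0.0873] z95 0.0886 rect [ 0.5778 -0.1172] [0.03  0.031] 65.0
board 23206 [469.  56.] mean [ 0.5304 -0.1151  0.0823] z95 0.0886 rect [ 0.5288 -0.1171] [0.163 0.088] 2.2
[ 0.4104 -0.2401  0.1634] 13.25
offset [-0.3  -0.14 14.64] rot [-0.001 -0.001  0.002] | t 13.2 w 0.466 gf 0.0
```

Call:
carry_out(motion=[{"offset": [-0.3,-0.2,4],"delta_rot": [0,0,0],"jaw": 4},{"offset": [-0.3,-0.2,8],"delta_rot": [0,0,0],"jaw": 4},{"offset": [-0.3,-0.2,11],"delta_rot": [0,0,0],"jaw": 4},{"offset": [-0.3,-0.2,13],"delta_rot": [0,0,0],"jaw": 4},{"offset": [-0.3,-0.2,14.4],"delta_rot": [0,0,0],"jaw": 4},{"offset": [-0.3,-0.2,14.4],"delta_rot": [0,0,0],"jaw": 4},{"offset": [-0.3,-0.2,14.4],"delta_rot": [0,0,0],"jaw": 0},{"offset": [-0.3,-0.2,14.4],"delta_rot": [0,0,0],"jaw": 0},{"offset": [-0.3,-0.2,14.4],"delta_rot": [0,0,0],"jaw": 0},{"offset": [-0.3,-0.2,14.4],"delta_rot": [0,0,0],"jaw": 0},{"offset": [-0.3,-0.2,14.4],"delta_rot": [0,0,0],"jaw": 0},{"offset": [-0.3,-0.2,14.4],"delta_rot": [0,0,0],"jaw": 0},{"offset": [-0.3,-0.2,14.4],"delta_rot": [0,0,0],"jaw": 0},{"offset": [-0.3,-0.2,14.4],"delta_rot": [0,0,0],"jaw": 0},{"offset": [-0.3,-0.2,14.4],"delta_rot": [0,0,0],"jaw": 0}])

```text
time: 14.75
tool_pos: [0.4079, -0.2449, 0.0212]
tool_rot: [0.694, 0.72, -0.001, -0.0]
ft_force: [-7.3, 0.8, 6.4]
gripper_width: 0.115
grip_force: 58.5
```

```bash
python3 -c "
import numpy as np
for i in range(1,23):
    t=i*.08; print(round(t,2),(20.5*(1-np.cos(t))).round(1),(-20.5*np.sin(t)).round(1))"; python3 -c "
from h import *
s=manip.state();print(R.from_quat(s['tool_rot']).as_matrix().round(3))"
```

```text
0.08 0.1 -1.6
0.16 0.3 -3.3
0.24 0.6 -4.9
0.32 1.0 -6.4
0.4 1.6 -8.0
0.48 2.3 -9.5
0.56 3.1 -10.9
0.64 4.1 -12.2
0.72 5.1 -13.5
0.8 6.2 -14.7
0.88 7.4 -15.8
0.96 8.7 -16.8
1.04 10.1 -17.7
1.12 11.6 -18.5
1.2 13.1 -19.1
1.28 14.6 -19.6
1.36 16.2 -20.0
1.44 17.8 -20.3
1.52 19.5 -20.5
1.6 21.1 -20.5
1.68 22.7 -20.4
1.76 24.4 -20.1
[[-0.038  0.999 -0.002]
 [ 0.999  0.038 -0.001]
 [-0.    -0.002 -1.   ]]
```

Call:
carry_out(motion=[{"offset": [0,0.1,-1.6],"delta_rot": [0,0,0],"jaw": 0},{"offset": [0,0.3,-3.3],"delta_rot": [0,0,0],"jaw": 0},{"offset": [0,0.6,-4.9],"delta_rot": [0,0,0],"jaw": 0},{"offset": [0,1.0,-6.4],"delta_rot": [0,0,0],"jaw": 0},{"offset": [0,1.6,-8.0],"delta_rot": [0,0,0],"jaw": 0},{"offset": [0,2.3,-9.5],"delta_rot": [0,0,0],"jaw": 0},{"offset": [0,3.1,-10.9],"delta_rot": [0,0,0],"jaw": 0},{"offset": [0,4.1,-12.2],"delta_rot": [0,0,0],"jaw": 0},{"offset": [0,5.1,-13.5],"delta_rot": [0,0,0],"jaw": 0},{"offset": [0,6.2,-14.7],"delta_rot": [0,0,0],"jaw": 0},{"offset": [0,7.4,-15.8],"delta_rot": [0,0,0],"jaw": 0},{"offset": [0,8.7,-16.8],"delta_rot": [0,0,0],"jaw": 0}])

```text
time: 15.95
tool_pos: [0.4922, -0.2419, 0.1919]
tool_rot: [0.694, 0.72, -0.003, -0.002]
ft_force: [-20.1, 2.7, 19.2]
gripper_width: 0.112
grip_force: 58.6
```

Call:
carry_out(motion=[{"offset": [0,1.3,-1.1],"delta_rot": [0,0,0],"jaw": 0},{"offset": [0,2.8,-1.9],"delta_rot": [0,0,0],"jaw": 0},{"offset": [0,4.3,-2.6],"delta_rot": [0,0,0],"jaw": 0},{"offset": [0,5.9,-3.1],"delta_rot": [0,0,0],"jaw": 0},{"offset": [0,7.5,-3.5],"delta_rot": [0,0,0],"jaw": 0},{"offset": [0,9.1,-3.8],"delta_rot": [0,0,0],"jaw": 0},{"offset": [0,10.8,-4.0],"delta_rot": [0,0,0],"jaw": 0},{"offset": [0,12.4,-4.0],"delta_rot": [0,0,0],"jaw": 0},{"offset": [0,14,-3.9],"delta_rot": [0,0,0],"jaw": 0},{"offset": [0,14.8,-3.7],"delta_rot": [0,0,0],"jaw": 0},{"offset": [0,14.8,-3.7],"delta_rot": [0,0,0],"jaw": 0}])

```text
time: 17.05
tool_pos: [0.6461, -0.2364, 0.2294]
tool_rot: [0.694, 0.72, 0.001, 0.003]
ft_force: [-0.1, 0.9, 9.8]
gripper_width: 0.115
grip_force: 59.8
```

Call:
carry_out(motion=[{"offset": [0,0.6,0.1],"delta_rot": [0,0,0],"jaw": 0},{"offset": [0,0.6,0.1],"delta_rot": [0,0,0],"jaw": 4},{"offset": [0,0.6,0.1],"delta_rot": [0,0,0],"jaw": 4},{"offset": [0,0.6,0.1],"delta_rot": [0,0,0],"jaw": 4},{"offset": [0,0.6,0.1],"delta_rot": [0,0,0],"jaw": 4},{"offset": [0,0.6,0.1],"delta_rot": [0,0,0],"jaw": 4},{"offset": [0,0.6,-3],"delta_rot": [0,0,0],"jaw": 4},{"offset": [0,0.6,-6],"delta_rot": [0,0,0],"jaw": 4},{"offset": [0,0.6,-9],"delta_rot": [0,0,0],"jaw": 4},{"offset": [0,0.6,-9],"delta_rot": [0,0,0],"jaw": 4},{"offset": [0,0.6,-9],"delta_rot": [0,0,0],"jaw": 4}])

```text
time: 18.15
tool_pos: [0.6498, -0.2361, 0.3158]
tool_rot: [0.694, 0.72, 0.0, 0.001]
ft_force: [0.7, -0.7, -0.7]
gripper_width: 0.469
grip_force: 0.0
```

Run:
```python
from h import *
c=cam('side');P=pts(c);hsv=cv2.cvtColor(c['img'],cv2.COLOR_BGR2HSV)
m=((hsv[...,0]<6)|(hsv[...,0]>173))&(hsv[...,1]>150)&(P[...,2]>.2)&(P[...,0]>.5)&(P[...,1]<0)
print(m.sum(),P[m].mean(0))
cv2.imwrite('pics/s5.png',cv2.resize(c['img'][60:310,230:430],(480,600)))
plan([.59,.10,.28],107)
```

```text
123 [ 0.65869691 -0.23669295  0.27846834]
offset [33.77 -4.68  3.44] rot [-0.000e+00 -1.000e-03 -1.831e+00] | t 18.2 w 0.469 gf 0.0
```

View pics/s5.png

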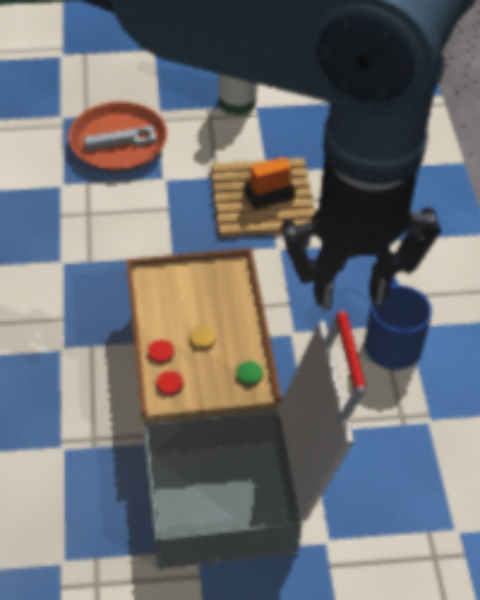

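The side view shows the lid leaning back on its stop with the bar at (350,350), and the opener in the dish at (120,138). All four caps are still on the board and the scraper is on the trivet at (270,182). Next is the scraper.

```bash
python3 -c "
from h import *
plan([.645,.24,.25],105)"
```

```text
offset [47.55  1.34  6.44] rot [-0.000e+00 -1.000e-03 -1.796e+00] | t 18.2 w 0.469 gf 0.0
```

Call:
carry_out(motion=[{"offset": [24,0.7,0],"delta_rot": [0,0,-0.9],"jaw": 4.5},{"offset": [24,0.7,0],"delta_rot": [0,0,-0.9],"jaw": 4.5},{"offset": [24,0.7,0],"delta_rot": [0,0,-0.9],"jaw": 4.5},{"offset": [24,0.7,0],"delta_rot": [0,0,-0.9],"jaw": 4.5},{"offset": [24,0.7,0],"delta_rot": [0,0,-0.9],"jaw": 4.5},{"offset": [24,0.7,0],"delta_rot": [0,0,-0.9],"jaw": 4.5},{"offset": [47.5,1.3,6.4],"delta_rot": [0,0,-1.796],"jaw": 4.5},{"offset": [47.5,1.3,6.4],"delta_rot": [0,0,-1.796],"jaw": 4.5},{"offset": [47.5,1.3,6.4],"delta_rot": [0,0,-1.796],"jaw": 4.5},{"offset": [47.5,1.3,6.4],"delta_rot": [0,0,-1.796],"jaw": 4.5},{"offset": [47.5,1.3,6.4],"delta_rot": [0,0,-1.796],"jaw": 4.5},{"offset": [47.5,1.3,6.4],"delta_rot": [0,0,-1.796],"jaw": 4.5},{"offset": [47.5,1.3,6.4],"delta_rot": [0,0,-1.796],"jaw": 4.5},{"offset": [47.5,1.3,6.4],"delta_rot": [0,0,-1.796],"jaw": 4.5},{"offset": [47.5,1.3,6.4],"delta_rot": [0,0,-1.796],"jaw": 4.5},{"offset": [47.5,1.3,6.4],"delta_rot": [0,0,-1.796],"jaw": 4.5}])

```text
time: 19.8
tool_pos: [0.6453, 0.2382, 0.2512]
tool_rot: [-0.129, 0.992, -0.0, 0.0]
ft_force: [0.2, 0.2, 0.9]
gripper_width: 0.524
grip_force: 0.0
```

```bash
python3 w.py w6|grep -E "orange|^\["; python3 -c "
from h import *
plan([.6465,.2418,0],105)"
```

```text
orange 677 [321. 177.] mean [0.6469 0.2428 0.0704] z95 0.0716 rect [0.6472 0.2431] [0.051 0.022] 15.1
[0.6453 0.2383 0.2513] 19.85
offset [-0.19  0.31 25.13] rot [-0.     0.    -0.002] | t 19.9 w 0.524 gf 0.0
```

Call:
carry_out(motion=[{"offset": [-0.3,0.4,5],"delta_rot": [0,0,0],"jaw": 4.5},{"offset": [-0.3,0.4,10],"delta_rot": [0,0,0],"jaw": 4.5},{"offset": [-0.3,0.4,15],"delta_rot": [0,0,0],"jaw": 4.5},{"offset": [-0.3,0.4,19],"delta_rot": [0,0,0],"jaw": 4.5},{"offset": [-0.3,0.4,22],"delta_rot": [0,0,0],"jaw": 4.5},{"offset": [-0.3,0.4,24],"delta_rot": [0,0,0],"jaw": 4.5},{"offset": [-0.3,0.4,25],"delta_rot": [0,0,0],"jaw": 4.5},{"offset": [-0.3,0.4,25],"delta_rot": [0,0,0],"jaw": 4.5},{"offset": [-0.3,0.4,25],"delta_rot": [0,0,0],"jaw": 0},{"offset": [-0.3,0.4,25],"delta_rot": [0,0,0],"jaw": 0},{"offset": [-0.3,0.4,25],"delta_rot": [0,0,0],"jaw": 0},{"offset": [-0.3,0.4,25],"delta_rot": [0,0,0],"jaw": 0},{"offset": [-0.3,0.4,25],"delta_rot": [0,0,0],"jaw": 0},{"offset": [-0.3,0.4,25],"delta_rot": [0,0,0],"jaw": 0},{"offset": [-0.3,0.4,25],"delta_rot": [0,0,0],"jaw": 0},{"offset": [-0.3,0.4,25],"delta_rot": [0,0,0],"jaw": 0}])

```text
time: 21.45
tool_pos: [0.6483, 0.2441, 0.003]
tool_rot: [-0.131, 0.991, -0.0, 0.002]
ft_force: [-0.2, -1.0, 6.7]
gripper_width: 0.271
grip_force: 61.7
```

Call:
carry_out(motion=[{"offset": [0,0,-2],"delta_rot": [0,0,0],"jaw": 0},{"offset": [0,0,-5],"delta_rot": [0,0,0],"jaw": 0},{"offset": [0,0,-9],"delta_rot": [0,0,0],"jaw": 0},{"offset": [0,0,-13],"delta_rot": [0,0,0],"jaw": 0},{"offset": [0,0,-14],"delta_rot": [0,0,0],"jaw": 0},{"offset": [0,0,-14],"delta_rot": [0,0,0],"jaw": 0}])

```text
time: 22.05
tool_pos: [0.6481, 0.2444, 0.1435]
tool_rot: [-0.131, 0.991, 0.0, 0.002]
ft_force: [-0.2, -0.3, -1.6]
gripper_width: 0.267
grip_force: 60.7
```

```bash
cat >> h.py <<'E'
def bw(x,y,z):
    a=np.radians(2.1);return np.array([.531+x*np.cos(a)-y*np.sin(a),-.161+x*np.sin(a)+y*np.cos(a),z])
E
python3 -c "
from h import *
plan(bw(-.002,.165,.13),92.1);plan(bw(-.002,.165,.0725),92.1)"
```

```text
offset [ 18.33 -19.99   1.27] rot [0.    0.004 0.226] | t 22.1 w 0.267 gf 60.7
offset [ 18.36 -19.99   7.02] rot [0.    0.004 0.226] | t 22.1 w 0.267 gf 60.7
```

Call:
carry_out(motion=[{"offset": [3,-3,0],"delta_rot": [0,0,0.04],"jaw": 0},{"offset": [6,-6.5,0],"delta_rot": [0,0,0.08],"jaw": 0},{"offset": [9,-10,0],"delta_rot": [0,0,0.12],"jaw": 0},{"offset": [12,-13.2,0],"delta_rot": [0,0,0.16],"jaw": 0},{"offset": [15,-16.4,0],"delta_rot": [0,0,0.2],"jaw": 0},{"offset": [18.4,-20,0],"delta_rot": [0,0,0.226],"jaw": 0},{"offset": [18.4,-20,0],"delta_rot": [0,0,0.226],"jaw": 0},{"offset": [18.4,-20,2],"delta_rot": [0,0,0.226],"jaw": 0},{"offset": [18.4,-20,4],"delta_rot": [0,0,0.226],"jaw": 0},{"offset": [18.4,-20,5.5],"delta_rot": [0,0,0.226],"jaw": 0},{"offset": [18.4,-20,6.5],"delta_rot": [0,0,0.226],"jaw": 0},{"offset": [18.4,-20,7],"delta_rot": [0,0,0.226],"jaw": 0},{"offset": [18.4,-20,7],"delta_rot": [0,0,0.226],"jaw": 0},{"offset": [18.4,-20,7],"delta_rot": [0,0,0.226],"jaw": 0}])

```text
time: 23.45
tool_pos: [0.5202, 0.0035, 0.071]
tool_rot: [-0.018, 1.0, 0.0, -0.001]
ft_force: [-4.0, 0.6, 6.9]
gripper_width: 0.269
grip_force: 61.7
```

```bash
python3 -c "
from h import *
s=manip.state();print(s['ft_force'],s['tool_pos']);plan(bw(-.002,.165,.0725),92.1);plan(bw(-.002,-.03,.0725),92.1)
c=cam('wrist');cv2.imwrite('pics/w7.png',c['img'])"
```

```text
[-4.00601798  0.58461065  6.86059661] [0.52024953 0.00353885 0.07104687]
offset [-0.27  0.02 -0.15] rot [ 0.    -0.002  0.   ] | t 23.4 w 0.269 gf 61.7
offset [ -0.27 -19.48  -0.15] rot [ 0.    -0.002  0.   ] | t 23.4 w 0.269 gf 61.7
```

View pics/w7.png

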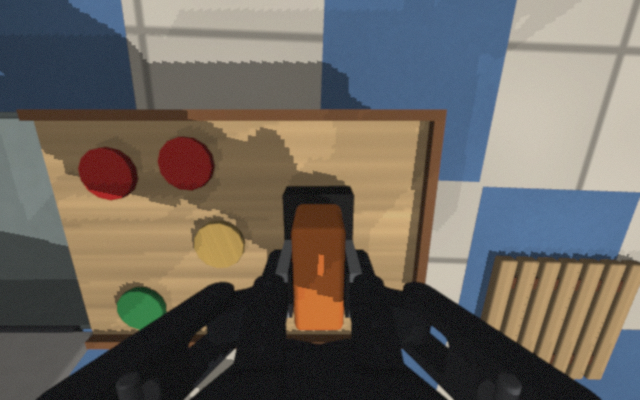

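Call:
carry_out(motion=[{"offset": [-0.3,-0.5,-0.1],"delta_rot": [0,0,0],"jaw": 0},{"offset": [-0.3,-2,-0.1],"delta_rot": [0,0,0],"jaw": 0},{"offset": [-0.3,-3.5,-0.1],"delta_rot": [0,0,0],"jaw": 0},{"offset": [-0.3,-5,-0.1],"delta_rot": [0,0,0],"jaw": 0},{"offset": [-0.3,-6.5,-0.1],"delta_rot": [0,0,0],"jaw": 0},{"offset": [-0.3,-8,-0.1],"delta_rot": [0,0,0],"jaw": 0},{"offset": [-0.3,-9.5,-0.1],"delta_rot": [0,0,0],"jaw": 0},{"offset": [-0.3,-11,-0.1],"delta_rot": [0,0,0],"jaw": 0},{"offset": [-0.3,-12.5,-0.1],"delta_rot": [0,0,0],"jaw": 0},{"offset": [-0.3,-14,-0.1],"delta_rot": [0,0,0],"jaw": 0},{"offset": [-0.3,-15.5,-0.1],"delta_rot": [0,0,0],"jaw": 0},{"offset": [-0.3,-17,-0.1],"delta_rot": [0,0,0],"jaw": 0},{"offset": [-0.3,-18.5,-0.1],"delta_rot": [0,0,0],"jaw": 0},{"offset": [-0.3,-20,-0.1],"delta_rot": [0,0,0],"jaw": 0},{"offset": [-0.3,-21,-0.1],"delta_rot": [0,0,0],"jaw": 0},{"offset": [-0.3,-21,-0.1],"delta_rot": [0,0,0],"jaw": 0}])

```text
time: 25.1
tool_pos: [0.5317, -0.2083, 0.072]
tool_rot: [-0.017, 1.0, -0.0, 0.0]
ft_force: [0.1, 0.5, -1.8]
gripper_width: 0.274
grip_force: 60.5
```

```bash
python3 -c "
from h import *
plan(bw(-.04,.165,.13),92.1);plan(bw(-.04,.165,.072),92.1)
c=cam('side');cv2.imwrite('pics/s8.png',cv2.resize(c['img'][140:300,250:400],(560,600)))"
```

```text
offset [ 3.93 21.22 -5.81] rot [-0.     0.    -0.002] | t 25.1 w 0.274 gf 60.5
offset [ 3.930e+00  2.122e+01 -1.000e-02] rot [-0.     0.    -0.002] | t 25.1 w 0.274 gf 60.5
```

View pics/s8.png

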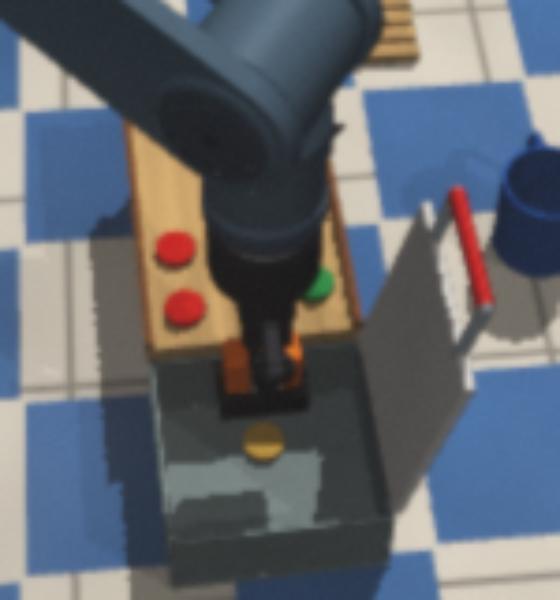

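The brass cap is in the box at (263,442). The red caps at (178,250) and (185,308) and the green one at (318,283) haven't moved. Next is the lane on the robot's side.

Call:
carry_out(motion=[{"offset": [0,0,-3],"delta_rot": [0,0,0],"jaw": 0},{"offset": [1,2,-6],"delta_rot": [0,0,0],"jaw": 0},{"offset": [2,6,-6],"delta_rot": [0,0,0],"jaw": 0},{"offset": [3,11,-6],"delta_rot": [0,0,0],"jaw": 0},{"offset": [3.9,15.5,-6],"delta_rot": [0,0,0],"jaw": 0},{"offset": [3.9,19,-6],"delta_rot": [0,0,0],"jaw": 0},{"offset": [3.9,20.5,-6],"delta_rot": [0,0,0],"jaw": 0},{"offset": [3.9,20.5,-6],"delta_rot": [0,0,0],"jaw": 0},{"offset": [3.9,20.5,-4],"delta_rot": [0,0,0],"jaw": 0},{"offset": [3.9,20.5,-2],"delta_rot": [0,0,0],"jaw": 0},{"offset": [3.9,20.5,-0.5],"delta_rot": [0,0,0],"jaw": 0},{"offset": [3.9,20.5,0],"delta_rot": [0,0,0],"jaw": 0},{"offset": [3.9,20.5,0],"delta_rot": [0,0,0],"jaw": 0}])

```text
time: 26.45
tool_pos: [0.4849, -0.0036, 0.072]
tool_rot: [-0.018, 1.0, 0.0, -0.0]
ft_force: [0.9, -0.6, -2.5]
gripper_width: 0.273
grip_force: 60.6
```

```bash
python3 -c "
from h import *
s=manip.state();print(s['ft_force'],s['tool_pos']);plan(bw(-.04,-.045,.072),92.1)
c=cam('wrist');cv2.imwrite('pics/w9.png',c['img'][60:400,:560])"
```

```text
[ 0.94868616 -0.5876057  -2.54494358] [ 0.48493365 -0.00361095  0.07203654]
offset [ -0.04 -20.4    0.  ] rot [ 0.    -0.001 -0.001] | t 26.4 w 0.273 gf 60.6
```

View pics/w9.png

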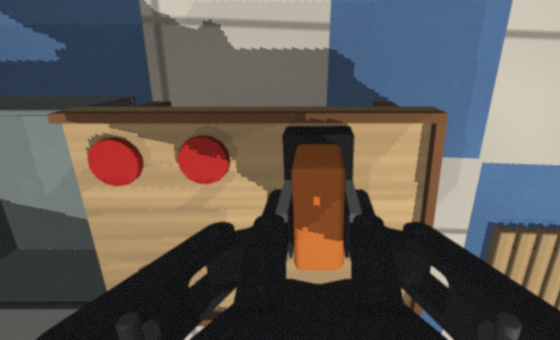

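The foot's near edge at (318,127) covers both red caps at (203,160) and (115,162) and clears the rim.

Call:
carry_out(motion=[{"offset": [0,-1,0],"delta_rot": [0,0,0],"jaw": 0},{"offset": [0,-2.5,0],"delta_rot": [0,0,0],"jaw": 0},{"offset": [0,-4,0],"delta_rot": [0,0,0],"jaw": 0},{"offset": [0,-5.5,0],"delta_rot": [0,0,0],"jaw": 0},{"offset": [0,-7,0],"delta_rot": [0,0,0],"jaw": 0},{"offset": [0,-8.5,0],"delta_rot": [0,0,0],"jaw": 0},{"offset": [0,-10,0],"delta_rot": [0,0,0],"jaw": 0},{"offset": [0,-11.5,0],"delta_rot": [0,0,0],"jaw": 0},{"offset": [0,-13,0],"delta_rot": [0,0,0],"jaw": 0},{"offset": [0,-14.5,0],"delta_rot": [0,0,0],"jaw": 0},{"offset": [0,-16,0],"delta_rot": [0,0,0],"jaw": 0},{"offset": [0,-17.5,0],"delta_rot": [0,0,0],"jaw": 0},{"offset": [0,-19,0],"delta_rot": [0,0,0],"jaw": 0},{"offset": [0,-20.5,0],"delta_rot": [0,0,0],"jaw": 0},{"offset": [0,-20.5,0],"delta_rot": [0,0,0],"jaw": 0},{"offset": [0,-20.5,-3],"delta_rot": [0,0,0],"jaw": 0},{"offset": [0,-20.5,-6],"delta_rot": [0,0,0],"jaw": 0},{"offset": [-1,-17,-6],"delta_rot": [0,0,0],"jaw": 0},{"offset": [-2,-12,-6],"delta_rot": [0,0,0],"jaw": 0}])

```text
time: 28.4
tool_pos: [0.5106, -0.1246, 0.1336]
tool_rot: [-0.016, 1.0, -0.001, 0.002]
ft_force: [1.8, 0.6, -1.6]
gripper_width: 0.271
grip_force: 60.7
```

```bash
python3 -c "
from h import *
plan(bw(.039,.15,.13),92.1);plan(bw(.039,.15,.072),92.1)"; python3 w.py w10|grep -E "red|green|^\["
```

```text
offset [-5.76 11.31  0.35] rot [-0.002  0.003 -0.004] | t 28.4 w 0.271 gf 60.7
offset [-5.74 11.32  6.15] rot [-0.002  0.003 -0.004] | t 28.4 w 0.271 gf 60.7
[ 0.51   -0.1152  0.1324] 28.45
```

```bash
python3 -c "
from h import *
plan(bw(.039,.15,.13),92.1);plan(bw(.039,.15,.072),92.1)"
```

```text
offset [-5.84 10.34  0.3 ] rot [0.005 0.001 0.001] | t 28.4 w 0.271 gf 60.6
offset [-5.83 10.31  6.1 ] rot [0.005 0.001 0.001] | t 28.4 w 0.271 gf 60.6
```

Call:
carry_out(motion=[{"offset": [-2,4,0],"delta_rot": [0,0,0],"jaw": 0},{"offset": [-4,8,0],"delta_rot": [0,0,0],"jaw": 0},{"offset": [-5.9,11,0],"delta_rot": [0,0,0],"jaw": 0},{"offset": [-5.9,11,0],"delta_rot": [0,0,0],"jaw": 0},{"offset": [-5.9,11,2],"delta_rot": [0,0,0],"jaw": 0},{"offset": [-5.9,11,4],"delta_rot": [0,0,0],"jaw": 0},{"offset": [-5.9,11,5.5],"delta_rot": [0,0,0],"jaw": 0},{"offset": [-5.9,11,6],"delta_rot": [0,0,0],"jaw": 0},{"offset": [-5.9,11,6],"delta_rot": [0,0,0],"jaw": 0},{"offset": [-5.9,11,6],"delta_rot": [0,0,0],"jaw": 0}])

```text
time: 29.45
tool_pos: [0.5645, -0.0117, 0.0723]
tool_rot: [-0.018, 1.0, -0.0, 0.0]
ft_force: [-0.7, -0.6, -1.9]
gripper_width: 0.27
grip_force: 60.6
```

```bash
python3 -c "
from h import *
plan(bw(.039,-.045,.072),92.1)";python3 w.py w11
```

```text
offset [ -0.02 -19.3    0.03] rot [-0.     0.001 -0.001] | t 29.4 w 0.27 gf 60.6
orange 1652 [317. 310.] mean [ 0.5779 -0.0122  0.1398] z95 0.1407 rect [ 0.5771 -0.0113] [0.024 0.022] 0.8
green 1773 [156. 250.] mean [ 0.577  -0.1156  0.0873] z95 0.0884 rect [ 0.5781 -0.1169] [0.031 0.032] 49.6
metal 1431 [319. 204.] mean [ 0.538  -0.0122  0.1004] z95 0.1028 rect [ 0.5455 -0.0131] [0.029 0.039] 2.2
metal 3134 [ 46. 304.] mean [ 0.6124 -0.1851  0.0969] z95 0.1087 rect [ 0.6108 -0.1925] [0.066 0.013] 82.9
board 98701 [265. 139.] mean [ 0.5082 -0.0458  0.0817] z95 0.0886 rect [ 0.5256 -0.0458] [0.163 0.24 ] 2.4
[ 0.5646 -0.0117  0.0724] 29.5
```

Call:
carry_out(motion=[{"offset": [0.4,-1,0],"delta_rot": [0,0,0],"jaw": 0},{"offset": [0.4,-2.5,0],"delta_rot": [0,0,0],"jaw": 0},{"offset": [0.4,-4,0],"delta_rot": [0,0,0],"jaw": 0},{"offset": [0.4,-5.5,0],"delta_rot": [0,0,0],"jaw": 0},{"offset": [0.4,-7,0],"delta_rot": [0,0,0],"jaw": 0},{"offset": [0.4,-8.5,0],"delta_rot": [0,0,0],"jaw": 0},{"offset": [0.4,-10,0],"delta_rot": [0,0,0],"jaw": 0},{"offset": [0.4,-11.5,0],"delta_rot": [0,0,0],"jaw": 0},{"offset": [0.4,-13,0],"delta_rot": [0,0,0],"jaw": 0},{"offset": [0.4,-14.5,0],"delta_rot": [0,0,0],"jaw": 0},{"offset": [0.6,-16,0],"delta_rot": [0,0,0],"jaw": 0},{"offset": [0.8,-17.3,0],"delta_rot": [0,0,0],"jaw": 0},{"offset": [0.9,-18.5,0],"delta_rot": [0,0,0],"jaw": 0},{"offset": [0.9,-18.5,0],"delta_rot": [0,0,0],"jaw": 0}])

```text
time: 30.9
tool_pos: [0.5619, -0.1984, 0.0721]
tool_rot: [-0.017, 1.0, -0.0, 0.0]
ft_force: [0.8, -0.6, -1.7]
gripper_width: 0.267
grip_force: 60.5
```

Call:
carry_out(motion=[{"offset": [2,0,-3],"delta_rot": [0,0,0],"jaw": 0},{"offset": [2,2,-6],"delta_rot": [0,0,0],"jaw": 0},{"offset": [2,6,-9],"delta_rot": [0,0,0],"jaw": 0},{"offset": [0,11,-10],"delta_rot": [0,0,0],"jaw": 0},{"offset": [0,16,-10],"delta_rot": [0,0,0],"jaw": 0},{"offset": [0,21,-10],"delta_rot": [0,0,0],"jaw": 0},{"offset": [0,26,-10],"delta_rot": [0,0,0],"jaw": 0},{"offset": [0,26,-10],"delta_rot": [0,0,0],"jaw": 0},{"offset": [0,26,-10],"delta_rot": [0,0,0],"jaw": 0}])

```text
time: 31.8
tool_pos: [0.5521, 0.0653, 0.172]
tool_rot: [-0.02, 1.0, -0.0, -0.0]
ft_force: [0.1, -0.4, -0.8]
gripper_width: 0.271
grip_force: 60.6
```

```bash
python3 -c "
from h import *
c=cam('side');cv2.imwrite('pics/s12.png',cv2.resize(c['img'][60:300,230:430],(500,600)))
plan([.641,.245,.13],92.1);plan([.641,.245,.0045],92.1)"
```

```text
offset [-9.54 17.77  4.2 ] rot [-0.     0.     0.002] | t 31.9 w 0.269 gf 60.6
offset [-9.54 17.78 16.75] rot [-0.     0.     0.002] | t 31.9 w 0.269 gf 60.6
```

View pics/s12.png

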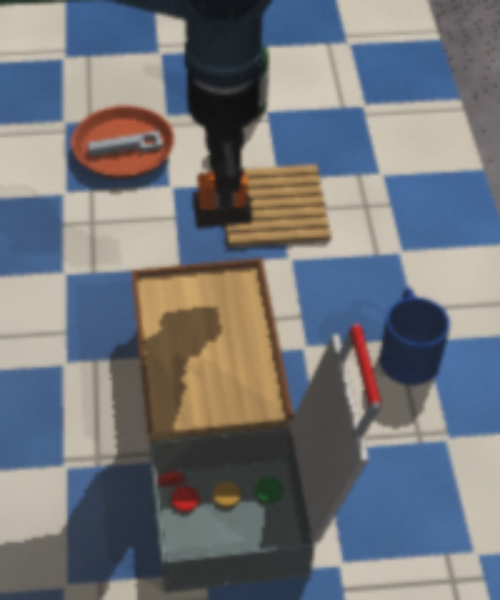

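The board is clear. All four caps are in the box: red (185,500), brass (227,493), green (268,490), and one red at (172,478) that looks tilted against the wall. I'll check its height.

Run:
```python
from h import *
c=cam('side');P=pts(c);h=cv2.cvtColor(c['img'],cv2.COLOR_BGR2HSV);H,S=h[...,0],h[...,1]
m=((H<8)|(H>172))&(S>130)&(P[...,2]<.12)&(P[...,1]<-.12)&(P[...,0]<.62)
k,l,st,ce=cv2.connectedComponentsWithStats(m.astype(np.uint8))
for i in range(1,k):
    if st[i,4]>5:
        q=P[l==i];print(st[i],q.mean(0).round(3),q.min(0).round(3),q.max(0).round(3))
```

```text
[294 249   9   5  39] [ 0.471 -0.194  0.028] [ 0.46  -0.199  0.004] [ 0.483 -0.172  0.038]
[299 255  11  10  83] [ 0.486 -0.211  0.01 ] [ 0.472 -0.226  0.003] [ 0.501 -0.196  0.015]
```

Call:
carry_out(motion=[{"offset": [-2.5,4.4,0],"delta_rot": [0,0,0],"jaw": 0},{"offset": [-5,8.8,0],"delta_rot": [0,0,0],"jaw": 0},{"offset": [-7.5,13.2,0],"delta_rot": [0,0,0],"jaw": 0},{"offset": [-9.5,17.8,0],"delta_rot": [0,0,0],"jaw": 0},{"offset": [-9.5,17.8,3],"delta_rot": [0,0,0],"jaw": 0},{"offset": [-9.5,17.8,7],"delta_rot": [0,0,0],"jaw": 0},{"offset": [-9.5,17.8,11],"delta_rot": [0,0,0],"jaw": 0},{"offset": [-9.5,17.8,14],"delta_rot": [0,0,0],"jaw": 0},{"offset": [-9.5,17.8,16],"delta_rot": [0,0,0],"jaw": 0},{"offset": [-9.5,17.8,16.7],"delta_rot": [0,0,0],"jaw": 0},{"offset": [-9.5,17.8,16.8],"delta_rot": [0,0,0],"jaw": 0},{"offset": [-9.5,17.8,16.8],"delta_rot": [0,0,0],"jaw": 0},{"offset": [-9.5,17.8,16.8],"delta_rot": [0,0,0],"jaw": 0}])

```text
time: 33.2
tool_pos: [0.642, 0.2437, 0.0046]
tool_rot: [-0.017, 1.0, 0.0, 0.001]
ft_force: [0.2, -0.0, -0.9]
gripper_width: 0.271
grip_force: 60.6
```

Call:
carry_out(motion=[{"offset": [0,0,0.2],"delta_rot": [0,0,0],"jaw": 0},{"offset": [0,0,0.2],"delta_rot": [0,0,0],"jaw": 0},{"offset": [0,0,0.2],"delta_rot": [0,0,0],"jaw": 4.5},{"offset": [0,0,0.2],"delta_rot": [0,0,0],"jaw": 4.5},{"offset": [0,0,0.2],"delta_rot": [0,0,0],"jaw": 4.5},{"offset": [0,0,0.2],"delta_rot": [0,0,0],"jaw": 4.5},{"offset": [0,0,0.2],"delta_rot": [0,0,0],"jaw": 4.5},{"offset": [0,0,0.2],"delta_rot": [0,0,0],"jaw": 4.5},{"offset": [0,0,-2],"delta_rot": [0,0,0],"jaw": 4.5},{"offset": [0,0,-5],"delta_rot": [0,0,0],"jaw": 4.5},{"offset": [0,0,-10],"delta_rot": [0,0,0],"jaw": 4.5},{"offset": [0,0,-15],"delta_rot": [0,0,0],"jaw": 4.5},{"offset": [0,0,-20],"delta_rot": [0,0,0],"jaw": 4.5},{"offset": [0,0,-25],"delta_rot": [0,0,0],"jaw": 4.5},{"offset": [0,0,-30],"delta_rot": [0,0,0],"jaw": 4.5},{"offset": [0,0,-30],"delta_rot": [0,0,0],"jaw": 4.5},{"offset": [0,0,-30],"delta_rot": [0,0,0],"jaw": 4.5}])

```text
time: 34.9
tool_pos: [0.6419, 0.2448, 0.3063]
tool_rot: [-0.018, 1.0, 0.0, 0.002]
ft_force: [0.5, 0.4, 0.0]
gripper_width: 0.527
grip_force: 0.0
```

```bash
python3 w.py w13|grep -E "orange|^\["; python3 -c "
from h import *
c=cam('side');P=pts(c);h=cv2.cvtColor(c['img'],cv2.COLOR_BGR2HSV);m=((h[...,0]<6)|(h[...,0]>173))&(h[...,1]>150)&(P[...,2]>.2)&(P[...,0]>.5)&(P[...,1]<0)
print(m.sum(),P[m].mean(0).round(4), cv2.minAreaRect(P[m][:,:2].astype(np.float32)))
plan([.658,-.236,.32],2.1);plan([.658,-.236,.225],2.1)"
```

```text
orange 513 [318. 166.] mean [0.6402 0.2447 0.0705] z95 0.0717 rect [0.6411 0.2447] [0.051 0.021] 2.2
[0.6409 0.2446 0.3037] 34.95
120 [ 0.6587 -0.2378  0.2787] ((0.6591768860816956, -0.23530231416225433), (0.00959767960011959, 0.08963728696107864), 1.908495306968689)
offset [-2.000e-02 -4.808e+01 -1.760e+00] rot [-0.002 -0.002  1.57 ] | t 35.0 w 0.527 gf 0.0
offset [-4.000e-02 -4.808e+01  7.740e+00] rot [-0.002 -0.002  1.57 ] | t 35.0 w 0.527 gf 0.0
```

Call:
carry_out(motion=[{"offset": [0,-24,-1.8],"delta_rot": [0,0,0.8],"jaw": 4},{"offset": [0,-24,-1.8],"delta_rot": [0,0,0.8],"jaw": 4},{"offset": [0,-24,-1.8],"delta_rot": [0,0,0.8],"jaw": 4},{"offset": [0,-24,-1.8],"delta_rot": [0,0,0.8],"jaw": 4},{"offset": [0,-24,-1.8],"delta_rot": [0,0,0.8],"jaw": 4},{"offset": [0,-24,-1.8],"delta_rot": [0,0,0.8],"jaw": 4},{"offset": [0,-48,-1.8],"delta_rot": [0,0,1.57],"jaw": 4},{"offset": [0,-48,-1.8],"delta_rot": [0,0,1.57],"jaw": 4},{"offset": [0,-48,-1.8],"delta_rot": [0,0,1.57],"jaw": 4},{"offset": [0,-48,-1.8],"delta_rot": [0,0,1.57],"jaw": 4},{"offset": [0,-48,-1.8],"delta_rot": [0,0,1.57],"jaw": 4},{"offset": [0,-48,-1.8],"delta_rot": [0,0,1.57],"jaw": 4},{"offset": [0,-48,-1.8],"delta_rot": [0,0,1.57],"jaw": 4},{"offset": [0,-48,-1.8],"delta_rot": [0,0,1.57],"jaw": 4},{"offset": [0,-48,-1.8],"delta_rot": [0,0,1.57],"jaw": 4}])

```text
time: 36.5
tool_pos: [0.6586, -0.2333, 0.3216]
tool_rot: [0.693, 0.721, 0.0, -0.0]
ft_force: [-0.0, -0.2, 0.1]
gripper_width: 0.465
grip_force: 0.0
```

```bash
python3 -c "
from h import *
plan([.6585,-.236,.225],2.1)"; python3 w.py w14|grep red
```

```text
offset [-0.28 -0.02  9.66] rot [-0.001 -0.001  0.003] | t 36.5 w 0.465 gf 0.0
red 1208 [319. 206.] mean [ 0.6592 -0.2317  0.2793] z95 0.2808 rect [ 0.6594 -0.2346] [0.01  0.089] 2.0
```

Call:
carry_out(motion=[{"offset": [-0.2,0.1,3],"delta_rot": [0,0,0],"jaw": 4},{"offset": [-0.2,0.1,6],"delta_rot": [0,0,0],"jaw": 4},{"offset": [-0.2,0.1,8.5],"delta_rot": [0,0,0],"jaw": 4},{"offset": [-0.2,0.1,9.8],"delta_rot": [0,0,0],"jaw": 4},{"offset": [-0.2,0.1,9.8],"delta_rot": [0,0,0],"jaw": 4},{"offset": [-0.2,0.1,9.8],"delta_rot": [0,0,0],"jaw": 0},{"offset": [-0.2,0.1,9.8],"delta_rot": [0,0,0],"jaw": 0},{"offset": [-0.2,0.1,9.8],"delta_rot": [0,0,0],"jaw": 0},{"offset": [-0.2,0.1,9.8],"delta_rot": [0,0,0],"jaw": 0},{"offset": [-0.2,0.1,9.8],"delta_rot": [0,0,0],"jaw": 0},{"offset": [-0.2,0.1,9.8],"delta_rot": [0,0,0],"jaw": 0},{"offset": [-0.2,0.1,9.8],"delta_rot": [0,0,0],"jaw": 0},{"offset": [-0.2,0.1,9.8],"delta_rot": [0,0,0],"jaw": 0},{"offset": [-0.2,0.1,9.8],"delta_rot": [0,0,0],"jaw": 0}])

```text
time: 37.95
tool_pos: [0.6595, -0.2374, 0.2265]
tool_rot: [0.694, 0.72, -0.0, 0.001]
ft_force: [-5.0, 1.1, 4.8]
gripper_width: 0.108
grip_force: 58.9
```

```bash
python3 -c "
import numpy as np
for i in range(0,24):
    t=1.79-i*.08
    if t>-.02: print(round(t,2),(20.5*(np.cos(1.79)-np.cos(t))).round(1),(20.5*(np.sin(1.79)-np.sin(t))).round(1))"
```

```text
1.79 0.0 0.0
1.71 -1.6 -0.3
1.63 -3.2 -0.5
1.55 -4.9 -0.5
1.47 -6.5 -0.4
1.39 -8.1 -0.2
1.31 -9.7 0.2
1.23 -11.3 0.7
1.15 -12.8 1.3
1.07 -14.3 2.0
0.99 -15.7 2.9
0.91 -17.0 3.8
0.83 -18.3 4.9
0.75 -19.5 6.0
0.67 -20.5 7.3
0.59 -21.5 8.6
0.51 -22.3 10.0
0.43 -23.1 11.5
0.35 -23.7 13.0
0.27 -24.2 14.5
0.19 -24.6 16.1
0.11 -24.8 17.8
0.03 -24.9 19.4
```

Call:
carry_out(motion=[{"offset": [0,-1.6,-0.3],"delta_rot": [0,0,0],"jaw": 0},{"offset": [0,-3.2,-0.5],"delta_rot": [0,0,0],"jaw": 0},{"offset": [0,-4.9,-0.5],"delta_rot": [0,0,0],"jaw": 0},{"offset": [0,-6.5,-0.4],"delta_rot": [0,0,0],"jaw": 0},{"offset": [0,-8.1,-0.2],"delta_rot": [0,0,0],"jaw": 0},{"offset": [0,-9.7,0.2],"delta_rot": [0,0,0],"jaw": 0},{"offset": [0,-11.3,0.7],"delta_rot": [0,0,0],"jaw": 0},{"offset": [0,-12.8,1.3],"delta_rot": [0,0,0],"jaw": 0},{"offset": [0,-14.3,2.0],"delta_rot": [0,0,0],"jaw": 0},{"offset": [0,-15.7,2.9],"delta_rot": [0,0,0],"jaw": 0}])

```text
time: 38.95
tool_pos: [0.5032, -0.2434, 0.1985]
tool_rot: [0.694, 0.72, 0.0, 0.002]
ft_force: [-6.0, 3.3, 11.4]
gripper_width: 0.113
grip_force: 65.3
```

Holding well. I'll follow the arc the rest of the way down.

Call:
carry_out(motion=[{"offset": [0,-1.3,0.9],"delta_rot": [0,0,0],"jaw": 0},{"offset": [0,-2.6,2.0],"delta_rot": [0,0,0],"jaw": 0},{"offset": [0,-3.8,3.1],"delta_rot": [0,0,0],"jaw": 0},{"offset": [0,-4.8,4.4],"delta_rot": [0,0,0],"jaw": 0},{"offset": [0,-5.8,5.7],"delta_rot": [0,0,0],"jaw": 0},{"offset": [0,-6.6,7.1],"delta_rot": [0,0,0],"jaw": 0},{"offset": [0,-7.4,8.6],"delta_rot": [0,0,0],"jaw": 0},{"offset": [0,-8.0,10.1],"delta_rot": [0,0,0],"jaw": 0},{"offset": [0,-8.5,11.6],"delta_rot": [0,0,0],"jaw": 0},{"offset": [0,-8.9,13.2],"delta_rot": [0,0,0],"jaw": 0},{"offset": [0,-9.1,14.9],"delta_rot": [0,0,0],"jaw": 0},{"offset": [0,-9.2,16.3],"delta_rot": [0,0,0],"jaw": 0},{"offset": [0,-9.2,16.7],"delta_rot": [0,0,0],"jaw": 0},{"offset": [0,-9.2,16.7],"delta_rot": [0,0,0],"jaw": 0}])

```text
time: 40.35
tool_pos: [0.4081, -0.2468, 0.0274]
tool_rot: [0.694, 0.72, -0.002, -0.002]
ft_force: [-12.6, -2.9, 0.0]
gripper_width: 0.109
grip_force: 73.7
```

Call:
carry_out(motion=[{"offset": [0,0,0.2],"delta_rot": [0,0,0],"jaw": 0},{"offset": [0,0,0.2],"delta_rot": [0,0,0],"jaw": 4},{"offset": [0,0,0.2],"delta_rot": [0,0,0],"jaw": 4},{"offset": [0,0,0.2],"delta_rot": [0,0,0],"jaw": 4},{"offset": [0,0,0.2],"delta_rot": [0,0,0],"jaw": 4},{"offset": [0,0,0.2],"delta_rot": [0,0,0],"jaw": 4},{"offset": [0,0,0.2],"delta_rot": [0,0,0],"jaw": 4},{"offset": [0,0,-3],"delta_rot": [0,0,0],"jaw": 4},{"offset": [0,0,-7],"delta_rot": [0,0,0],"jaw": 4},{"offset": [0,0,-12],"delta_rot": [0,0,0],"jaw": 4},{"offset": [0,0,-17],"delta_rot": [0,0,0],"jaw": 4},{"offset": [0,0,-22],"delta_rot": [0,0,0],"jaw": 4},{"offset": [0,0,-25],"delta_rot": [0,0,0],"jaw": 4},{"offset": [0,0,-25],"delta_rot": [0,0,0],"jaw": 4},{"offset": [0,0,-25],"delta_rot": [0,0,0],"jaw": 4}])

```text
time: 41.85
tool_pos: [0.4109, -0.2463, 0.2783]
tool_rot: [0.694, 0.72, 0.0, 0.001]
ft_force: [-0.1, -0.5, -0.6]
gripper_width: 0.466
grip_force: 0.0
```

```bash
python3 w.py w15|grep -E "red|orange"; python3 -c "
from h import *
c=cam('side');cv2.imwrite('pics/s15.png',cv2.resize(c['img'][40:320,220:430],(450,600)))
P=pts(c);h=cv2.cvtColor(c['img'],cv2.COLOR_BGR2HSV);H,S,V=[h[...,i] for i in range(3)]
m=((H<6)|(H>173))&(S>150)&(P[...,2]>.05)&(P[...,1]<-.1);print(m.sum(),P[m].mean(0).round(4))
m=(H>5)&(H<14)&(S>170)&(P[...,2]>.066)&(P[...,1]>.1);print(m.sum(),P[m].mean(0).round(4))
m=(S<70)&(np.linalg.norm(P[...,:2]-[.437,.379],axis=-1)<.058)&(P[...,2]<.05);print(m.sum(),P[m].mean(0).round(4))"
```

```text
red 466 [316. 168.] mean [ 0.4079 -0.2415  0.0797] z95 0.0813 rect [ 0.4078 -0.2432] [0.011 0.087] 1.9
91 [ 0.4082 -0.246   0.0785]
70 [0.6394 0.2387 0.0694]
85 [0.4613 0.3992 0.014 ]
```

View pics/s15.png

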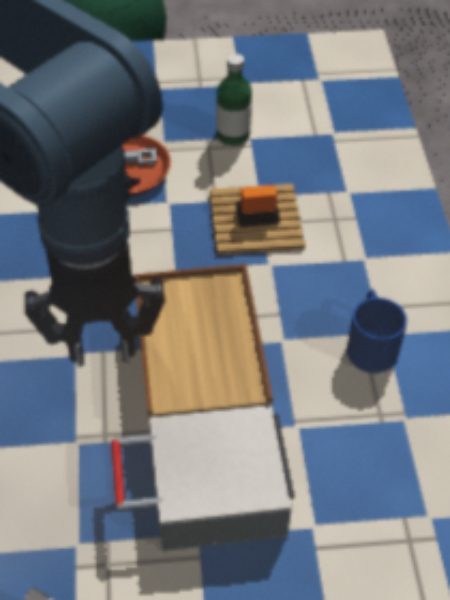

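The lid is shut with the bar at z 0.080 as at the start, and the scraper stands mid-trivet. The arm partly hides the opener from the side camera, so I'll check it from the scene camera.

Run:
```python
from h import *
c=cam('scene');P=pts(c);h=cv2.cvtColor(c['img'],cv2.COLOR_BGR2HSV)
m=((h[...,1]<75))&(np.linalg.norm(P[...,:2]-[.437,.379],axis=-1)<.07)&(P[...,2]<.05)
k,l,st,ce=cv2.connectedComponentsWithStats(m.astype(np.uint8))
for i in range(1,k):
    if st[i,4]>15:
        q=P[l==i];print(st[i],q.mean(0).round(3),cv2.minAreaRect(q[:,:2].astype(np.float32)),np.percentile(q[:,2],[5,95]).round(3))
cv2.imwrite('pics/f.png',cv2.resize(c['img'][200:330,330:500],(680,520)))
```

```text
[440 233  23  33 281] [0.443 0.403 0.015] ((0.4350610077381134, 0.40084490180015564), (0.11817093193531036, 0.03262297064065933), 3.997925281524658) [0.003 0.024]
[421 246  14  19  34] [ 0.497  0.354 -0.001] ((0.4946896433830261, 0.3514804542064667), (0.06657840311527252, 0.011921927332878113), 63.750064849853516) [-0.005  0.002]
```

View pics/f.png

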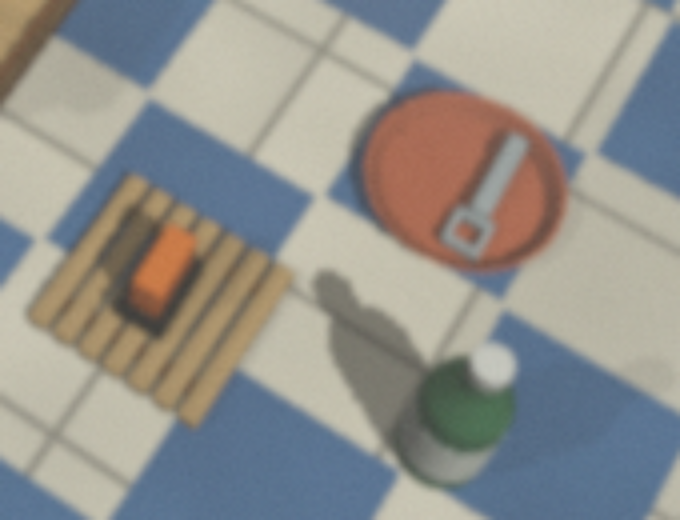

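The opener lies inside the dish, with its grip point about 22 mm from the centre and its top below 25 mm. The scraper stands mid-trivet and the bottle hasn't moved.

```bash
python3 -c "
from station import manip
print(manip.sign_off())"
```

```text
the job is handed in; nothing more can be done
None
```

The job is handed in but no verdict came back: the opener is in the dish, all four caps are in the scrap box with its lid shut, the scraper stands mid-trivet, and the mug, dispenser and green bottle were left alone.

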